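# Put the set-up pieces back on their shadow pads

### The job

Put away the four set-up pieces on the bench: stand the blue V-block, the red-ended parallel bar, the hexagon nut and the brass bush each upright on the black pad that shows its own silhouette, centred on the silhouette and lined up with it, and let go. Do not push or knock over the oil bottle or the green tin that stand among them.

Things in the scene. Friction and masses are not known exactly. Their poses are not given: they have to be found in the camera images.
- v_block: Loose machinist's V-block, painted blue, bright steel V-groove along the middle of its top. 60 mm long (its x), 40 mm wide (its y), 40 mm high; 0.48 to 0.75 kg. The groove runs along x and is 24 mm wide and 14 mm deep, so grip it across the 40 mm sides (along its y), or the 60 mm ends below the groove. Half a turn makes no difference. Origin: centre of its underside; z up.
- parallel: Loose steel parallel bar, bright with red-painted ends. 90 mm long (x), 20 mm wide (y), 28 mm high; 0.3 to 0.5 kg. Half a turn makes no difference. Origin: centre of its underside; z up.
- hex_nut: Loose large pale-grey hexagon nut standing on its end face, black bore on top (only painted, not open). 46 mm across flats, 53 mm across corners, 36 mm high; 0.28 to 0.44 kg. Its x axis is square to one pair of flats; the other pairs lie at 60 and 120 degrees to it. A sixth of a turn makes no difference. Origin: centre of its underside; z up.
- bush: Loose round flanged brass bush standing on its flange: flange 60 mm diameter and 10 mm high, above it a plain 40 mm diameter body up to 50 mm; black bore on top (only painted, not open). 0.36 to 0.57 kg. Origin: centre of its underside; z up.
- pad_v_block: Fixed flat black rubber pad, 94 by 74 mm (its x by y), 3 mm thick, with a blue rectangular silhouette 66 mm (x) by 46 mm (y) with a thin black line along x: the V-block's place, groove along that line. Origin: centre of its underside, under the silhouette's centre; z up, top of the pad at z = 3 mm.
- pad_parallel: Fixed flat black rubber pad, 122 by 50 mm (its x by y), 3 mm thick, with a long narrow red silhouette 96 mm (x) by 26 mm (y): the parallel bar's place, lengthwise along x. Origin: centre of its underside, under the silhouette's centre; z up, top of the pad at z = 3 mm.
- pad_hex_nut: Fixed flat black rubber pad, 86 by 86 mm (its x by y), 3 mm thick, with a white hexagonal silhouette 52 mm across flats with a black dot in the middle: the nut's place; its x axis is square to one pair of the hexagon's flats. Origin: centre of its underside, under the silhouette's centre; z up, top of the pad at z = 3 mm.
- pad_bush: Fixed flat black rubber pad, 90 by 90 mm (its x by y), 3 mm thick, with a yellow round silhouette 66 mm in diameter with a black dot in the middle: the bush's place. Origin: centre of its underside, under the silhouette's centre; z up, top of the pad at z = 3 mm.
- oil_bottle: Loose amber oil bottle with a black cap, 48 mm diameter, 115 mm high, standing among the pieces; to be left alone. Origin: centre of its underside; z up.
- grease_tin: Loose green round tin with a bright metal lid, 60 mm diameter, 50 mm high, standing among the pieces; to be left alone. Origin: centre of its underside; z up.

How it is judged:
By the outcome, as a careful person would: the job done as asked, in the order asked, and still so for the second after the job is handed in, with the robot touching nothing.
It also fails if it takes over 112 s, if anything falls off the work surface, if the arm or the gripper's body presses on something with over 40 N, if the wrist force passes 120 N, or if a joint passes its speed limit or range.

### The arm

A 6-joint arm with a two-finger parallel gripper is mounted at the origin on the work surface. World frame = base frame: x ahead of the robot, y to its left, z up, the work surface at z = 0. Lengths are in mm, angles in rad, forces in N, time in s.
With the tool pointing down it reaches from about 275 to 1000 mm from the base axis. Payload 8.4 kg.
Tool frame: the origin (TCP) lies at the very end of the fingers, on their centre line; the grasp point (between the pads) lies 19 mm behind it; z points along the fingers, y is the direction in which the jaws open and shut (so a half turn about z gives the same grasp; the last joint's range is limited). The gripper opens to 85 mm and grips with 20 to 120 N. Pads are 22 mm wide; open, the fingers measure 114 mm over their backs; the gripper's body (76 mm by 85 mm) begins 54 mm behind the grasp point. The pads swing forward as they close: fully open they stand 13 mm farther back than shut.
Start: joints at [-1.194, 0.353, 1.633, -0, 1.155, -0.002], TCP at [231.127, -580.696, 209.081] pointing down, gripper open.
Joint ranges: [-2.63, 2.63], [-0.92, 2.1], [0.06, 2.66], [-1.3, 4.44], [0, 2.69], [-3.02, 3.02]. Speed limits (rad/s): [2.22, 2.22, 2.79, 3.14, 3.14, 3.14].

### API

Orientations are given as [roll, pitch, yaw] about the fixed x, y, z axes, in that order (R = Rz(yaw) Ry(pitch) Rx(roll)).
In Python, from rig import sense, grab_frame, sign_off, masks_of gives the robot as it stands. The module is installed in compiled form; this text tells all that it offers.
- The arm moves only by the shell command python3 -m inch 'ROWS' [FORCE]. ROWS is JSON, a list of rows, each an object of numbers: "gripper": the finger opening in m, from 0 to 0.0854; "tx", "ty", "tz": the shift along the tool's x, y, z in m; "spin": the turn about the tool's z in degrees. In form: [{"gripper": .., "tx": .., "ty": .., "tz": .., "spin": ..}, ...]. A call has exactly 8 rows; each row shifts and turns the commanded pose from where the row before left it, along the tool's axes as they then stand; what a row does not reach is not made up. A row lasts 1/10 s, in which the tool goes at most 50 mm and 8.59 degrees, less where a joint would pass 70% of its speed; a pose out of reach is approached as far as the arm can. A call is refused whole if a number of a shift passes 0.05 or a number of a turn 8.59, either way. A call with a gripper value outside its range is refused whole. The fingers move at their own pace and stop on an object; FORCE is the grip in N (left out, the last holds). Time passes only in rows, so rows that do not move let the fingers close, or fill a call up. It gives the time, the measured TCP pose, the force and the opening at its end, in the units of the state.
- sense(): the state, without advancing time (a new reading comes with each control period).
- grab_frame(name): name is "scene" or "top" or "wrist"; returns a dict with "pixels" (480x640x3 uint8, red, green, blue), "K" (3x3 intrinsics, pixels), "extrinsics" (4x4, takes a point from camera to world coordinates). Camera axes: x right, y down, z forward; pixel columns grow to the right and rows downward; lengths in mm; the calibration is good to about 2 mm. A picture is of the moment at which its call begins. There is no depth.
- sign_off(): hands the job in, once; it reports no verdict.
Trained networks look in the newest picture that a camera, given by its name, has taken for a name from the list of things; names that differ only in an ending like _2 or _b are one class to them, and where a whole thing is asked for, a point or a joint stands for the part that bears it (a point fixed in the world has none). Each returns a list of dicts, best first, with "conf" (0 to 1); they miss things now and then, are a little off and sometimes report something else, mostly with a low value. They report only what shows in the picture. A call takes as long as a camera call.
- masks_of(camera, target): "pixels" (480x640 bool, what is visible of it) and "centre" ([row, column] in pixels, amid what is visible of it).
The state is a dict: "clock": time; "qpos": joint angles; "qvel": joint speeds; "joint_efforts": joint torques, N m; "eef_pos": TCP position; "tcp_rot": TCP orientation; "contact_force": force on the tool from outside, world axes, zero at the start; "wrist_torque": the same for the moment, N m; "opening": opening from 0.0 (shut) to 1.0 (fully open).
Only numpy, scipy, OpenCV 4.12 (cv2) and the standard library are available. Lean on these libraries where they do the work, as an engineer would, in place of code of your own. Each camera call takes 0.05 s, during which the arm holds its last target.

## Working session

There is one attempt and no reset: what is moved stays moved. The work goes in short steps, Python scripts to look and compute and a shell command to move; the robot and the scene stay as the last step left them, time stands still between calls to the robot, and variables do not carry over. Pictures are saved under pics/ and viewed, and the job is handed in when it is done.

```bash
mkdir -p pics; python3 - <<'E'
from rig import *
import cv2
s=sense();print(s)
for c in ["scene","top"]:
    f=grab_frame(c);cv2.imwrite(f"pics/{c}0.png",f["pixels"][:,:,::-1]);print(c,f["K"],f["extrinsics"])
E
```

```text
{'clock': 0.0, 'qpos': array([-1.19438858e+00,  3.53627526e-01,  1.63417569e+00, -1.23997527e-05,
        1.15519091e+00, -2.35384079e-03]), 'qvel': array([ 0.00162815, -0.00023737, -0.00047411, -0.00096843, -0.00107753,
       -0.00192829]), 'joint_efforts': array([-6.70223690e-04, -6.05234528e+01, -3.42072880e+01, -2.69420752e-05,
        9.18581849e-03,  5.87836809e-06]), 'eef_pos': array([ 230.93531773, -580.20217897,  208.35680158]), 'tcp_rot': array([-3.14019116e+00,  8.03828921e-06,  3.78766605e-01]), 'contact_force': array([0.30180605, 0.02649889, 0.44326892]), 'wrist_torque': array([0.03558641, 0.03825656, 0.04487593]), 'opening': 1.000480586623992}
scene [[567.05090209   0.         328.64901025]
 [  0.         567.05090209 240.10329817]
 [  0.           0.           1.        ]] [[ 1.60524902e-01  5.85830507e-01 -7.94376720e-01  1.61424013e+03]
 [ 9.87030539e-01 -9.65577544e-02  1.28247089e-01 -1.95854091e+02]
 [-1.57217490e-03 -8.04660933e-01 -5.93732525e-01  8.70425476e+02]
 [ 0.00000000e+00  0.00000000e+00  0.00000000e+00  1.00000000e+00]]
top [[550.73647768   0.         321.34121427]
 [  0.         550.73647768 249.33298832]
 [  0.           0.           1.        ]] [[-2.71237400e-02 -9.93646372e-01  1.09229987e-01  3.88596212e+02]
 [-9.99622432e-01  2.64808902e-02 -7.33185566e-03  1.10768188e+01]
 [ 4.39276448e-03 -1.09387613e-01 -9.93989464e-01  1.16099491e+03]
 [ 0.00000000e+00  0.00000000e+00  0.00000000e+00  1.00000000e+00]]
```

View pics/scene0.png

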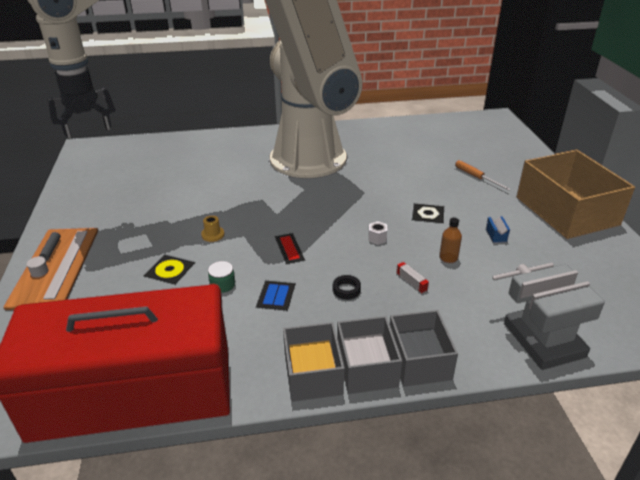

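View pics/top0.png

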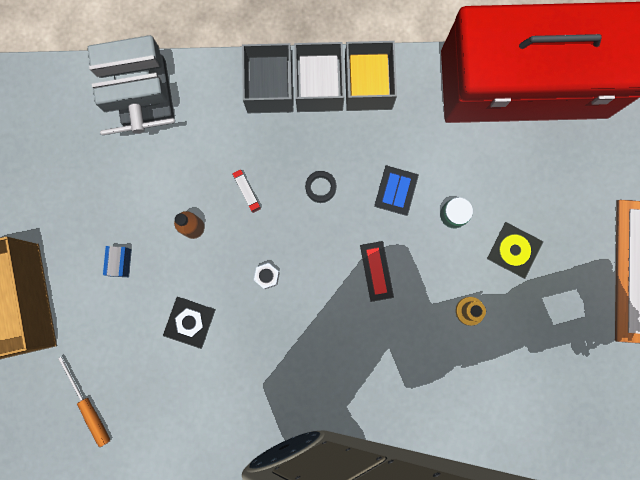

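```bash
cat > h.py <<'E'
import numpy as np, cv2
from scipy.optimize import minimize
from rig import *
def cyl(r,z0,z1,n=48):
    a=np.linspace(0,2*np.pi,n,endpoint=False)
    return np.array([[r*np.cos(t),r*np.sin(t),z] for z in(z0,z1) for t in a])
def box(x,y,z0,z1): return np.array([[i*x/2,j*y/2,k] for i in(-1,1) for j in(-1,1) for k in(z0,z1)])
hx=lambda af,z0,z1:np.array([[af/3**.5*np.cos(t),af/3**.5*np.sin(t),z] for z in(z0,z1) for t in np.pi/6+np.arange(6)*np.pi/3])
M={'v_block':[box(60,40,0,40)],'parallel':[box(90,20,0,28)],'hex_nut':[hx(46,0,36)],'bush':[cyl(30,0,10),cyl(20,10,50)],
'pad_v_block':[box(94,74,0,3)],'pad_parallel':[box(122,50,0,3)],'pad_hex_nut':[box(86,86,0,3)],'pad_bush':[box(90,90,0,3)],
'oil_bottle':[cyl(24,0,80),cyl(12,80,115)],'grease_tin':[cyl(30,0,50)]}
SY={'v_block':180,'parallel':180,'hex_nut':60,'bush':0,'pad_v_block':180,'pad_parallel':180,'pad_hex_nut':90,'pad_bush':0,'oil_bottle':0,'grease_tin':0}
def proj(f,P):
    E=f['extrinsics'];c=(P-E[:3,3])@E[:3,:3];q=c@f['K'].T;return q[:,:2]/q[:,2:]
def render(f,parts,p,z=0,S=8):
    c,s=np.cos(p[2]),np.sin(p[2]);im=np.zeros((480,640),np.float32)
    R=np.array([[c,-s,0],[s,c,0],[0,0,1]])
    # supersample in local window
    uv=[proj(f,P@R.T+[p[0],p[1],z]) for P in parts]
    a=np.vstack(uv);lo=np.floor(a.min(0)).astype(int)-2;hi=np.ceil(a.max(0)).astype(int)+3
    lo=np.clip(lo,[0,0],[639,479]);hi=np.clip(hi,lo+1,[640,480]);w,h=hi-lo
    big=np.zeros((h*S,w*S),np.uint8)
    for u in uv:
        q=((u-lo+.5)*S-.5);cv2.fillConvexPoly(big,np.round(cv2.convexHull(q.astype(np.float32))*16).astype(np.int32),255,shift=4)
    im[lo[1]:hi[1],lo[0]:hi[0]]=cv2.resize(big,(int(w),int(h)),interpolation=cv2.INTER_AREA)/255.
    return im
def ray(f,rc,z):
    d=f['extrinsics'][:3,:3]@np.linalg.inv(f['K'])@[rc[1],rc[0],1];o=f['extrinsics'][:3,3];return o+d*(z-o[2])/d[2]
def fit(views,parts,p0,sym,z=0):
    """views: list of (frame,mask)"""
    def cost(p):
        t=0
        for f,m in views:
            r=render(f,parts,p,z);t+=np.abs(r-m).sum()/m.sum()
        return t
    best=None
    yaws=[0] if not sym else np.radians(np.arange(0,sym,15 if sym>60 else 10))
    sc=sorted([(cost([p0[0],p0[1],y]),y) for y in yaws])[:3]
    for _,y in sc:
        x0=np.array([p0[0],p0[1],y]);sim=np.array([x0,x0+[6,0,0],x0+[0,6,0],x0+[0,0,.15]])
        r=minimize(cost,x0,method='Nelder-Mead',options=dict(initial_simplex=sim,xatol=.05,fatol=1e-4))
        if best is None or r.fun<best.fun: best=r
    return best.x,best.fun
E
cat > loc.py <<'E'
from h import *
F={c:grab_frame(c) for c in("top","scene")}
import pickle;D={}
ov=F["top"]["pixels"][:,:,::-1].copy()
for n in M:
    V={}
    for c in F:
        r=masks_of(c,n)
        if r and r[0]['conf']>.3: V[c]=r[0]
    out=[]
    if 'top' not in V: print(n,'no top');continue
    ht=M[n][0][:,2].max()
    p0=ray(F['top'],V['top']['centre'],ht*.7)
    for cs in(['top'],['scene'],['top','scene']):
        if all(c in V for c in cs):
            p,e=fit([(F[c],V[c]['pixels'].astype(np.float32)) for c in cs],M[n],p0,SY[n]);out.append((cs,p,e))
            print(n,cs[-1],len(cs),'%.1f %.1f %.1f deg err %.3f conf %.2f'%(p[0],p[1],np.degrees(p[2])%(SY[n] or 360),e,V[cs[0]]['conf']))
    D[n]=out[0][1]
    m=(render(F['top'],M[n],out[0][1])>.5).astype(np.uint8)
    cv2.drawContours(ov,cv2.findContours(m,0,2)[0],-1,(255,0,255),1)
pickle.dump(D,open('D.pkl','wb'))
cv2.imwrite('pics/ov0.png',cv2.resize(ov[130:380,80:580],None,fx=1.6,fy=1.6))
E
python3 loc.py
```

```text
v_block top 1 499.5 427.2 175.6 deg err 0.045 conf 0.87
v_block scene 1 501.1 424.9 174.6 deg err 0.067 conf 0.62
v_block scene 2 499.6 426.3 175.3 deg err 0.147 conf 0.87
parallel top 1 643.6 158.7 25.3 deg err 0.124 conf 0.66
parallel scene 1 643.4 157.0 25.7 deg err 0.091 conf 0.60
parallel scene 2 643.1 157.9 25.6 deg err 0.232 conf 0.66
hex_nut top 1 461.2 117.6 18.2 deg err 0.043 conf 0.77
hex_nut scene 1 462.5 116.6 15.8 deg err 0.061 conf 0.57
hex_nut scene 2 461.3 117.4 17.1 deg err 0.111 conf 0.77
bush top 1 379.2 -303.7 8.1 deg err 0.051 conf 0.60
bush scene 1 378.7 -304.2 8.6 deg err 0.075 conf 0.55
bush scene 2 379.2 -304.0 6.3 deg err 0.128 conf 0.60
pad_v_block top 1 639.4 -161.0 162.1 deg err 0.038 conf 0.87
pad_v_block scene 1 640.6 -161.8 162.6 deg err 0.049 conf 0.66
pad_v_block scene 2 639.8 -161.4 162.4 deg err 0.092 conf 0.87
pad_parallel top 1 467.3 -112.5 8.5 deg err 0.039 conf 0.74
pad_parallel scene 1 468.7 -112.0 8.9 deg err 0.054 conf 0.89
pad_parallel scene 2 467.8 -112.4 8.8 deg err 0.097 conf 0.74
pad_hex_nut top 1 371.8 283.0 69.8 deg err 0.044 conf 0.66
pad_bush top 1 504.0 -408.5 330.0 deg err 0.039 conf 0.90
pad_bush scene 1 504.7 -407.4 330.4 deg err 0.051 conf 0.82
pad_bush scene 2 504.3 -407.9 329.9 deg err 0.092 conf 0.90
oil_bottle top 1 569.5 270.4 3.1 deg err 0.179 conf 0.79
oil_bottle scene 1 570.1 272.7 1.3 deg err 0.113 conf 0.93
oil_bottle scene 2 570.6 272.4 3.1 deg err 0.295 conf 0.79
grease_tin top 1 582.1 -279.8 6.1 deg err 0.120 conf 0.94
grease_tin scene 1 580.3 -281.2 2.3 deg err 0.243 conf 0.89
grease_tin scene 2 582.3 -280.7 8.5 deg err 0.370 conf 0.94
```

View pics/ov0.png

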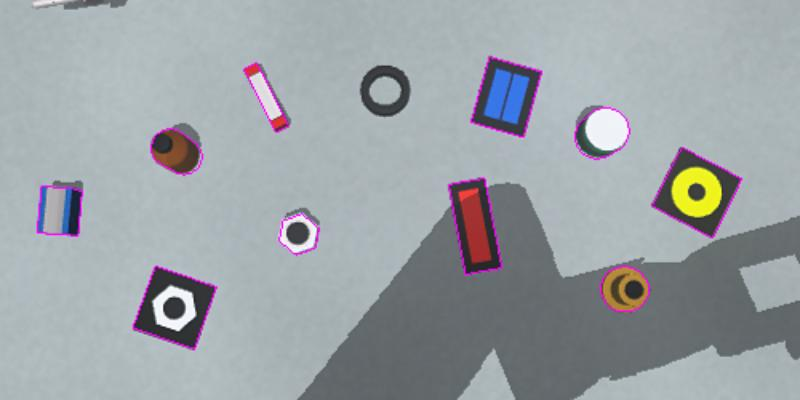

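```bash
cat > go.py <<'E'
import sys,numpy as np
from rig import sense
s=sense();p=s['eef_pos'];y=s['tcp_rot'][2]
x,Y,z,yaw=map(float,sys.argv[1:5])
d=np.array([x,Y])-p[:2]
c,sn=np.cos(y),np.sin(y)
sp=-(yaw-np.degrees(y));sp=(sp+180)%360-180
print('clock %.2f pos'%s['clock'],p.round(1),'rpy deg',np.degrees(s['tcp_rot']).round(2),'q1,q6',s['qpos'][[0,5]].round(2),'open %.3f'%s['opening'],'F',s['contact_force'].round(1))
print('tx %.4f ty %.4f tz %.4f spin %.2f  norm %.3f'%((c*d[0]+sn*d[1])/1e3,(sn*d[0]-c*d[1])/1e3,(p[2]-z)/1e3,sp,np.hypot(*d)/1e3))
E
python3 go.py 500 426.5 160 -4.6
python3 - <<'E'
import cv2
i=cv2.imread('pics/top0.png');cv2.imwrite('pics/hex.png',cv2.resize(i[290:355,155:225],None,fx=8,fy=8,interpolation=cv2.INTER_CUBIC))
E
```

```text
clock 1.20 pos [ 231.1 -580.7  209.1] rpy deg [180.    0.   21.7] q1,q6 [-1.19 -0.  ] open 0.998 F [-0.   0.5 -0.6]
tx 0.6223 ty -0.8364 tz 0.0491 spin 26.30  norm 1.042
```

View pics/hex.png

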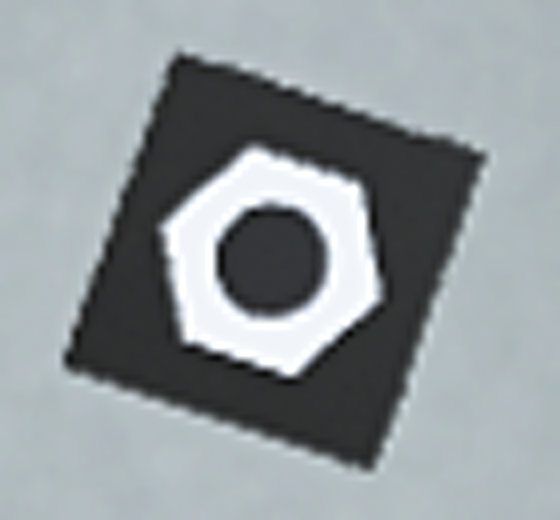

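```bash
python3 -m inch '[{"gripper":0.0854,"tx":0.028,"ty":-0.038,"tz":0,"spin":0},{"gripper":0.0854,"tx":0.028,"ty":-0.038,"tz":0,"spin":0},{"gripper":0.0854,"tx":0.028,"ty":-0.038,"tz":0,"spin":0},{"gripper":0.0854,"tx":0.028,"ty":-0.038,"tz":0,"spin":0},{"gripper":0.0854,"tx":0.028,"ty":-0.038,"tz":0,"spin":0},{"gripper":0.0854,"tx":0.028,"ty":-0.038,"tz":0,"spin":0},{"gripper":0.0854,"tx":0.028,"ty":-0.038,"tz":0,"spin":0},{"gripper":0.0854,"tx":0.028,"ty":-0.038,"tz":0,"spin":0}]'; python3 go.py 500 426.5 160 -4.6
```

```text
clock: 2.0
eef_pos: [327.0, -213.8, 209.3]
tcp_rot: [3.141, -0.001, 0.378]
contact_force: [1.6, 0.5, -0.3]
opening: 1.001
clock 2.00 pos [ 327.  -213.8  209.3] rpy deg [ 1.7996e+02 -4.0000e-02  2.1670e+01] q1,q6 [-0.58  0.61] open 1.001 F [ 1.6  0.5 -0.3]
tx 0.3972 ty -0.5312 tz 0.0493 spin 26.27  norm 0.663
```

```bash
python3 -m inch '[{"gripper":0.0854,"tx":0.0284,"ty":-0.038,"tz":0,"spin":0},{"gripper":0.0854,"tx":0.0284,"ty":-0.038,"tz":0,"spin":0},{"gripper":0.0854,"tx":0.0284,"ty":-0.038,"tz":0,"spin":0},{"gripper":0.0854,"tx":0.0284,"ty":-0.038,"tz":0,"spin":0},{"gripper":0.0854,"tx":0.0284,"ty":-0.038,"tz":0,"spin":0},{"gripper":0.0854,"tx":0.0284,"ty":-0.038,"tz":0,"spin":0},{"gripper":0.0854,"tx":0.0284,"ty":-0.038,"tz":0,"spin":0},{"gripper":0.0854,"tx":0.0284,"ty":-0.038,"tz":0,"spin":0}]'; python3 go.py 500 426.5 160 -4.6
```

```text
clock: 2.8
eef_pos: [425.7, 153.3, 209.4]
tcp_rot: [3.141, -0.001, 0.379]
contact_force: [1.4, -0.1, -0.1]
opening: 1.002
clock 2.80 pos [425.7 153.3 209.4] rpy deg [ 1.7999e+02 -5.0000e-02  2.1730e+01] q1,q6 [0.34 1.53] open 1.002 F [ 1.4 -0.1 -0.1]
tx 0.1702 ty -0.2263 tz 0.0494 spin 26.33  norm 0.283
```

```bash
python3 -m inch '[{"gripper":0.0854,"tx":0.0284,"ty":-0.0377,"tz":0,"spin":0},{"gripper":0.0854,"tx":0.0284,"ty":-0.0377,"tz":0,"spin":0},{"gripper":0.0854,"tx":0.0284,"ty":-0.0377,"tz":0,"spin":0},{"gripper":0.0854,"tx":0.0284,"ty":-0.0377,"tz":0,"spin":0},{"gripper":0.0854,"tx":0.0284,"ty":-0.0377,"tz":0,"spin":0},{"gripper":0.0854,"tx":0.028,"ty":-0.0375,"tz":0,"spin":8},{"gripper":0.0854,"tx":0,"ty":0,"tz":0,"spin":8.5},{"gripper":0.0854,"tx":0,"ty":0,"tz":0,"spin":8.5}]'; python3 - <<'E'
from h import *
f=grab_frame('wrist');cv2.imwrite('pics/w1.png',f['pixels'][:,:,::-1]);print(f['extrinsics'])
E
python3 go.py 500 426.5 160 -4.6
```

```text
clock: 3.6
eef_pos: [499.8, 425.4, 208.4]
tcp_rot: [3.141, 0.0, -0.062]
contact_force: [-0.0, -0.4, -0.2]
opening: 1.001
[[-6.22676287e-02 -9.49870372e-01 -3.06380514e-01  5.79222241e+02]
 [-9.98059414e-01  5.93795249e-02  1.87477380e-02  4.21648205e+02]
 [ 3.84808455e-04  3.06953333e-01 -9.51724489e-01  3.73382655e+02]
 [ 0.00000000e+00  0.00000000e+00  0.00000000e+00  1.00000000e+00]]
clock 3.65 pos [499.7 424.7 208.5] rpy deg [ 1.7997e+02  3.0000e-02 -4.1100e+00] q1,q6 [0.7  2.34] open 0.999 F [ 0.4 -0.3  1. ]
tx 0.0002 ty -0.0018 tz 0.0485 spin 0.49  norm 0.002
```

View pics/w1.png

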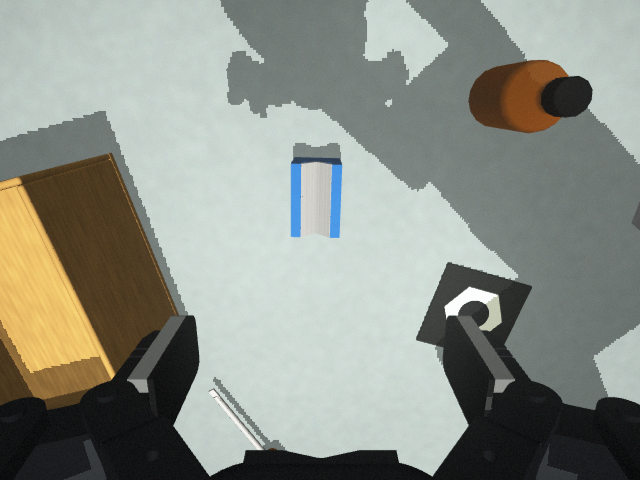

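```bash
cat > wf.py <<'E'
from h import *
import sys,pickle
D=pickle.load(open('D.pkl','rb'))
f=grab_frame('wrist')
for n in sys.argv[1:]:
    z=0
    if ':' in n: n,z=n.split(':');z=float(z)
    r=masks_of('wrist',n)
    if not r: print(n,'none');continue
    m=r[0]['pixels'].astype(np.float32);p,e=fit([(f,m)],M[n],D[n],SY[n],z)
    ys,xs=np.where(m>0)
    print(n,'%.1f %.1f %.1f err %.3f conf %.2f'%(p[0],p[1],np.degrees(p[2])%(SY[n] or 360),e,r[0]['conf']),'bbox',xs.min(),xs.max(),ys.min(),ys.max())
E
python3 wf.py v_block pad_hex_nut
```

```text
v_block 501.6 430.4 174.6 err 0.038 conf 0.93 bbox 290 341 157 237
pad_hex_nut 372.0 286.5 69.9 err 0.326 conf 0.85 bbox 417 532 261 345
```

```bash
python3 go.py 500.7 428 6 -5; python3 -m inch '[{"gripper":0.0854,"tx":0.0007,"ty":-0.003,"tz":0.035,"spin":0.8},{"gripper":0.0854,"tx":0,"ty":0,"tz":0.045,"spin":0},{"gripper":0.0854,"tx":0,"ty":0,"tz":0.045,"spin":0},{"gripper":0.0854,"tx":0,"ty":0,"tz":0.045,"spin":0},{"gripper":0.0854,"tx":0,"ty":0,"tz":0.0225,"spin":0},{"gripper":0.0854,"tx":0,"ty":0,"tz":0.01,"spin":0},{"gripper":0.07,"tx":0,"ty":0,"tz":0,"spin":0},{"gripper":0.05,"tx":0,"ty":0,"tz":0,"spin":0}]' 60;  python3 go.py 500.7 428 6 -5
```

```text
clock 3.80 pos [499.8 423.8 209. ] rpy deg [ 1.7999e+02  1.0000e-02 -3.0400e+00] q1,q6 [0.7  2.32] open 0.999 F [0.4 0.2 0.3]
tx 0.0007 ty -0.0043 tz 0.2030 spin 1.96  norm 0.004
clock: 4.6
eef_pos: [501.7, 427.5, 8.1]
tcp_rot: [-3.14, -0.001, -0.07]
contact_force: [-0.6, 1.0, -0.4]
opening: 0.689
clock 4.60 pos [501.7 427.5   8.1] rpy deg [-1.7992e+02 -9.0000e-02 -4.0400e+00] q1,q6 [0.7  2.34] open 0.689 F [-0.6  1.  -0.4]
tx -0.0010 ty -0.0004 tz 0.0021 spin 0.96  norm 0.001
```

```bash
python3 -m inch '[{"gripper":0.05,"tx":-0.001,"ty":-0.0005,"tz":0.002,"spin":0.9},{"gripper":0.03,"tx":0,"ty":0,"tz":0,"spin":0},{"gripper":0.03,"tx":0,"ty":0,"tz":0,"spin":0},{"gripper":0.03,"tx":0,"ty":0,"tz":0,"spin":0},{"gripper":0.03,"tx":0,"ty":0,"tz":-0.01,"spin":0},{"gripper":0.03,"tx":0,"ty":0,"tz":-0.02,"spin":0},{"gripper":0.03,"tx":0,"ty":0,"tz":-0.04,"spin":0},{"gripper":0.03,"tx":0,"ty":0,"tz":-0.04,"spin":0}]' 60;  python3 go.py 640 -161.5 180 -17.7
```

```text
clock: 5.4
eef_pos: [498.6, 426.4, 115.0]
tcp_rot: [3.139, 0.002, -0.087]
contact_force: [1.1, 1.2, -7.5]
opening: 0.449
clock 5.40 pos [498.6 426.4 115. ] rpy deg [ 1.7987e+02  1.3000e-01 -4.9900e+00] q1,q6 [0.71 2.36] open 0.449 F [ 1.1  1.2 -7.5]
tx 0.1920 ty 0.5734 tz -0.0650 spin 12.71  norm 0.605
```

```bash
python3 -m inch '[{"gripper":0.03,"tx":0,"ty":0,"tz":-0.04,"spin":6.3},{"gripper":0.03,"tx":0,"ty":0,"tz":-0.025,"spin":6.3},{"gripper":0.03,"tx":0.0224,"ty":0.0369,"tz":0,"spin":0},{"gripper":0.03,"tx":0.0224,"ty":0.0369,"tz":0,"spin":0},{"gripper":0.03,"tx":0.0224,"ty":0.0369,"tz":0,"spin":0},{"gripper":0.03,"tx":0.0224,"ty":0.0369,"tz":0,"spin":0},{"gripper":0.03,"tx":0.0224,"ty":0.0369,"tz":0,"spin":0},{"gripper":0.03,"tx":0.0224,"ty":0.0369,"tz":0,"spin":0}]' 60;  python3 go.py 640 -161.5 180 -17.7
```

```text
clock: 6.2
eef_pos: [560.2, 173.8, 179.7]
tcp_rot: [3.141, 0.001, -0.307]
contact_force: [0.8, -0.6, -7.3]
opening: 0.441
clock 6.20 pos [560.2 173.8 179.7] rpy deg [ 1.7996e+02  4.0000e-02 -1.7580e+01] q1,q6 [0.3  2.18] open 0.441 F [ 0.8 -0.6 -7.3]
tx 0.1773 ty 0.2955 tz -0.0003 spin 0.12  norm 0.345
```

```bash
python3 -m inch '[{"gripper":0.03,"tx":0.0235,"ty":0.039,"tz":0,"spin":0},{"gripper":0.03,"tx":0.0235,"ty":0.039,"tz":0,"spin":0},{"gripper":0.03,"tx":0.0235,"ty":0.039,"tz":0,"spin":0},{"gripper":0.03,"tx":0.0235,"ty":0.039,"tz":0,"spin":0},{"gripper":0.03,"tx":0.0235,"ty":0.039,"tz":0,"spin":0},{"gripper":0.03,"tx":0.0235,"ty":0.039,"tz":0,"spin":0},{"gripper":0.03,"tx":0.0235,"ty":0.039,"tz":0,"spin":0},{"gripper":0.03,"tx":0.0128,"ty":0.0225,"tz":0,"spin":0}]' 60;  python3 wf.py pad_v_block; python3 - <<'E'
from h import *
f=grab_frame('wrist');cv2.imwrite('pics/w2.png',f['pixels'][:,:,::-1])
E
python3 go.py 640 -161.5 180 -17.7
```

```text
clock: 7.0
eef_pos: [640.3, -163.0, 179.7]
tcp_rot: [3.141, 0.0, -0.309]
contact_force: [0.8, 0.5, -7.1]
opening: 0.446
pad_v_block 640.8 -158.5 163.0 err 0.413 conf 0.81 bbox 269 362 143 222
clock 7.15 pos [ 639.8 -161.2  179.3] rpy deg [ 1.7999e+02  8.0000e-02 -1.7740e+01] q1,q6 [-0.25  1.63] open 0.450 F [-0.2  0.4 -7.3]
tx 0.0003 ty 0.0003 tz -0.0007 spin -0.04  norm 0.000
```

View pics/w2.png

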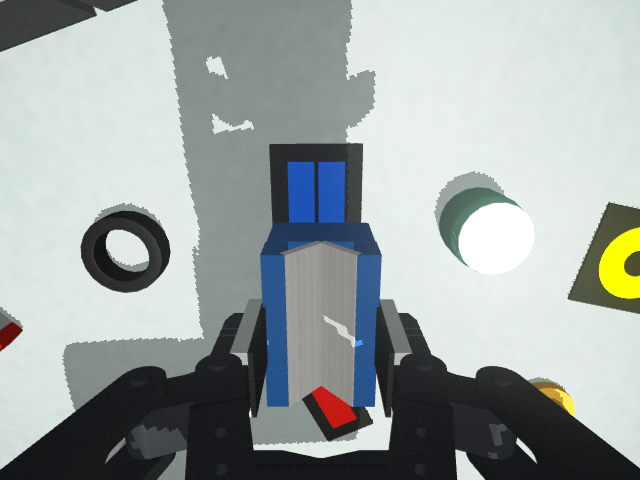

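```bash
cat > held.py <<'E'
from h import *
import sys,pickle
D=pickle.load(open('D.pkl','rb'))
n=sys.argv[1];h=float(sys.argv[2]);pad='pad_'+n   # h: underside below TCP (mm, positive)
s=sense();tc=s['eef_pos'];yaw=s['tcp_rot'][2];zb=tc[2]-h
print('tcp',tc.round(1),np.degrees(yaw).round(2))
def fitw(V,parts,x0,z):
    def cost(p): return sum((w*np.abs(render(f,parts,p,z)-m)).sum()/m.sum() for f,m,w in V)
    best=None
    for k in(0,.03,-.03):
        a=np.array(x0)+[0,0,k];r=minimize(cost,a,method='Nelder-Mead',options=dict(initial_simplex=np.array([a,a+[5,0,0],a+[0,5,0],a+[0,0,.06]]),xatol=.05,fatol=1e-4))
        if best is None or r.fun<best.fun:best=r
    return best
yo=float(sys.argv[3]) if len(sys.argv)>3 else np.degrees(yaw)   # object yaw approx
for c in('wrist','top','scene'):
    f=grab_frame(c);r=masks_of(c,n)
    if r:
        m=r[0]['pixels'].astype(np.float32)
        # ignore region within gripper: keep weights only where mask or clearly background: use all
        b=fitw([(f,m,np.ones_like(m))],M[n],[tc[0],tc[1],np.radians(yo)],zb);e=b.x[:2]-tc[:2]
        print(c,'held',b.x[:2].round(1),np.degrees(b.x[2]).round(1),'err %.3f'%b.fun,'offset tool x %.1f y %.1f'%(np.cos(yaw)*e[0]+np.sin(yaw)*e[1],np.sin(yaw)*e[0]-np.cos(yaw)*e[1]))
        hm=cv2.dilate(m,np.ones((5,5)))
    else: print(c,'held none');hm=np.zeros((480,640))
    r=masks_of(c,pad)
    if r and r[0]['conf']>.3:
        m=r[0]['pixels'].astype(np.float32);w=(hm<.5).astype(np.float32)
        if c!='wrist' or True:
            k=np.float32(m)  # ignore everything below occluder in wrist view
        if c=='wrist':
            rows=np.where(m.sum(1)>0)[0];w[rows.max()-1:]=0
        b=fitw([(f,m,w)],M[pad],D[pad],0);print(c,pad,b.x[:2].round(1),np.degrees(b.x[2]).round(1),'err %.3f'%b.fun)
E
python3 held.py v_block 6.5
```

```text
tcp [ 639.8 -161.2  179.3] -17.74
wrist held [ 640.5 -160. ] -17.7 err 0.058 offset tool x 0.3 y -1.4
wrist pad_v_block [ 640.7 -158.3] 162.3 err 0.007
top held [ 640.5 -139.9] -34.3 err 2.039 offset tool x -5.8 y -20.5
top pad_v_block [ 646.7 -136.1] 139.8 err 3.815
scene held [ 641.9 -160.9] -15.5 err 0.176 offset tool x 1.9 y -0.9
scene pad_v_block [ 639.7 -161.5] 162.7 err 0.043
```

```bash
python3 -m inch '[{"gripper":0.03,"tx":0,"ty":-0.0003,"tz":0.03,"spin":0},{"gripper":0.03,"tx":0,"ty":0,"tz":0.04,"spin":0},{"gripper":0.03,"tx":0,"ty":0,"tz":0.04,"spin":0},{"gripper":0.03,"tx":0,"ty":0,"tz":0.03,"spin":0},{"gripper":0.03,"tx":0,"ty":0,"tz":0.015,"spin":0},{"gripper":0.03,"tx":0,"ty":0,"tz":0.01,"spin":0},{"gripper":0.03,"tx":0,"ty":0,"tz":0,"spin":0},{"gripper":0.03,"tx":0,"ty":0,"tz":0,"spin":0}]' 60;  python3 go.py 639.8 -160.9 9.5 -17.6
```

```text
clock: 8.4
eef_pos: [641.9, -159.5, 16.0]
tcp_rot: [-3.141, -0.002, -0.307]
contact_force: [-0.4, -0.5, -6.6]
opening: 0.444
clock 8.40 pos [ 641.9 -159.5   16. ] rpy deg [-1.7999e+02 -1.2000e-01 -1.7600e+01] q1,q6 [-0.25  1.63] open 0.444 F [-0.4 -0.5 -6.6]
tx -0.0016 ty 0.0020 tz 0.0065 spin 0.00  norm 0.003
```

```bash
python3 -m inch '[{"gripper":0.03,"tx":-0.0012,"ty":0.0012,"tz":0.0025,"spin":0},{"gripper":0.03,"tx":0,"ty":0,"tz":0.002,"spin":0},{"gripper":0.03,"tx":0,"ty":0,"tz":0,"spin":0},{"gripper":0.03,"tx":0,"ty":0,"tz":0,"spin":0},{"gripper":0.03,"tx":0,"ty":0,"tz":0,"spin":0},{"gripper":0.03,"tx":0,"ty":0,"tz":0,"spin":0},{"gripper":0.03,"tx":0,"ty":0,"tz":0,"spin":0},{"gripper":0.03,"tx":0,"ty":0,"tz":0,"spin":0}]' 60;  python3 go.py 639.8 -160.9 9.5 -17.6; python3 held.py v_block 7;python3 go.py 639.8 -160.9 9.5 -17.6;
```

```text
clock: 9.2
eef_pos: [639.2, -160.0, 10.1]
tcp_rot: [-3.142, -0.0, -0.307]
contact_force: [0.6, -0.1, -6.4]
opening: 0.448
clock 9.20 pos [ 639.2 -160.    10.1] rpy deg [-180.     -0.    -17.59] q1,q6 [-0.25  1.63] open 0.448 F [ 0.6 -0.1 -6.4]
tx 0.0008 ty 0.0007 tz 0.0006 spin 0.01  norm 0.001
tcp [ 639.2 -160.    10.1] -17.59
wrist held [ 639.6 -158.7] -17.6 err 0.053 offset tool x -0.1 y -1.3
wrist pad_v_block [ 640.3 -158.3] 162.4 err 0.051
top held none
scene held [ 637.4 -165.1] -4.7 err 0.255 offset tool x -0.2 y 5.4
scene pad_v_block [ 639.8 -161.8] 163.3 err 0.147
clock 9.65 pos [ 639.2 -160.    10.1] rpy deg [-180.     -0.    -17.59] q1,q6 [-0.25  1.63] open 0.448 F [-0.4  0.6 -6. ]
tx 0.0008 ty 0.0007 tz 0.0006 spin 0.01  norm 0.001
```

```bash
python3 -m inch '[{"gripper":0.03,"tx":0.0006,"ty":0,"tz":0.001,"spin":0},{"gripper":0.03,"tx":0,"ty":0,"tz":0,"spin":0},{"gripper":0.03,"tx":0,"ty":0,"tz":0,"spin":0},{"gripper":0.046,"tx":0,"ty":0,"tz":0,"spin":0},{"gripper":0.06,"tx":0,"ty":0,"tz":0,"spin":0},{"gripper":0.06,"tx":0,"ty":0,"tz":0,"spin":0},{"gripper":0.06,"tx":0,"ty":0,"tz":-0.005,"spin":0},{"gripper":0.07,"tx":0,"ty":0,"tz":-0.02,"spin":0}]' 60;  python3 go.py 639.8 -160.9 9.5 -17.6
```

```text
clock: 10.45
eef_pos: [638.4, -159.8, 32.8]
tcp_rot: [3.141, 0.003, -0.307]
contact_force: [0.4, 0.1, -0.4]
opening: 0.819
clock 10.45 pos [ 638.4 -159.8   32.8] rpy deg [179.99   0.18 -17.59] q1,q6 [-0.25  1.63] open 0.819 F [ 0.4  0.1 -0.4]
tx 0.0016 ty 0.0006 tz 0.0233 spin 0.01  norm 0.002
```

```bash
python3 -m inch '[{"gripper":0.085,"tx":0,"ty":0,"tz":-0.04,"spin":0},{"gripper":0.085,"tx":0,"ty":0,"tz":-0.045,"spin":-5},{"gripper":0.085,"tx":0,"ty":0,"tz":-0.045,"spin":-8.5},{"gripper":0.085,"tx":0,"ty":0,"tz":-0.045,"spin":-8.5},{"gripper":0.085,"tx":0,"ty":0,"tz":0,"spin":-8.5},{"gripper":0.085,"tx":0,"ty":0,"tz":0,"spin":-8.5},{"gripper":0.085,"tx":0,"ty":0,"tz":0,"spin":-4},{"gripper":0.085,"tx":0,"ty":0,"tz":0,"spin":0}]' 60;  python3 go.py 643.4 157.5 205 25.5; python3 held.py v_block 205 -17.6
```

```text
clock: 11.25
eef_pos: [639.9, -160.2, 209.7]
tcp_rot: [3.141, -0.001, 0.444]
contact_force: [-0.2, 0.5, -0.2]
opening: 0.999
clock 11.25 pos [ 639.9 -160.2  209.7] rpy deg [ 1.7997e+02 -4.0000e-02  2.5460e+01] q1,q6 [-0.25  0.88] open 0.999 F [-0.2  0.5 -0.2]
tx 0.1397 ty -0.2854 tz 0.0047 spin -0.04  norm 0.318
tcp [ 639.9 -160.2  209.7] 25.46
wrist held [ 640.6 -159.2] -16.9 err 0.041 offset tool x 1.1 y -0.7
wrist pad_v_block [ 641.  -158.5] 162.6 err 0.041
top held none
top pad_v_block [ 639.3 -158.2] 159.3 err 4.274
scene held [ 642.2 -162. ] -17.2 err 0.083 offset tool x 1.3 y 2.6
scene pad_v_block [ 639.3 -160.9] 163.0 err 0.065
```

```bash
python3 -m inch '[{"gripper":0.085,"tx":0.02,"ty":-0.0408,"tz":0,"spin":0},{"gripper":0.085,"tx":0.02,"ty":-0.0408,"tz":0,"spin":0},{"gripper":0.085,"tx":0.02,"ty":-0.0408,"tz":0,"spin":0},{"gripper":0.085,"tx":0.02,"ty":-0.0408,"tz":0,"spin":0},{"gripper":0.085,"tx":0.02,"ty":-0.0408,"tz":0,"spin":0},{"gripper":0.085,"tx":0.02,"ty":-0.0408,"tz":0,"spin":0},{"gripper":0.085,"tx":0.02,"ty":-0.0406,"tz":0,"spin":0},{"gripper":0.085,"tx":0,"ty":0,"tz":0,"spin":0}]' 60;  python3 wf.py parallel; python3 go.py 643.4 157.5 5 25.5;python3 - <<'E'
from h import *
f=grab_frame('wrist');cv2.imwrite('pics/w3.png',f['pixels'][:,:,::-1])
f=grab_frame('top');cv2.imwrite('pics/t3.png',f['pixels'][:,:,::-1])
E
python3 held.py v_block 210 -17.6
```

```text
clock: 12.5
eef_pos: [643.6, 163.0, 209.0]
tcp_rot: [-3.14, -0.001, 0.447]
contact_force: [-0.4, -0.5, 0.3]
opening: 0.997
parallel 170.6 83.5 28.0 err 1.000 conf 0.55 bbox 460 466 423 433
clock 12.60 pos [643.6 158.6 208.9] rpy deg [1.7999e+02 2.0000e-02 2.5520e+01] q1,q6 [0.24 1.36] open 0.994 F [ 0.  -0.8  0. ]
tx -0.0006 ty 0.0009 tz 0.2039 spin 0.02  norm 0.001
tcp [643.7 156.7 209. ] 25.37
wrist held [273.   59.1] 28.3 err 1.000 offset tool x -376.8 y -70.7
wrist pad_v_block [ 640.3 -158.7] 162.1 err 0.024
top held [624.9  85. ] 21.8 err 1.975 offset tool x -47.8 y 56.7
top pad_v_block [ 639.5 -161.4] 162.5 err 0.077
scene held [-2076.7  1351.1] -63.1 err 1.000 offset tool x -1946.1 y -2245.0
```

View pics/w3.png

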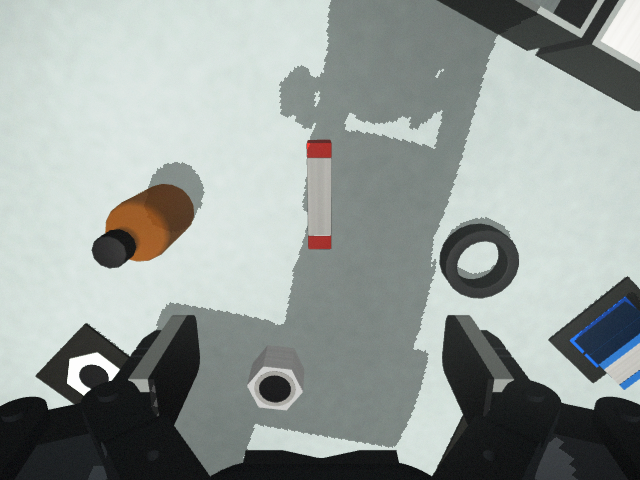

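View pics/t3.png

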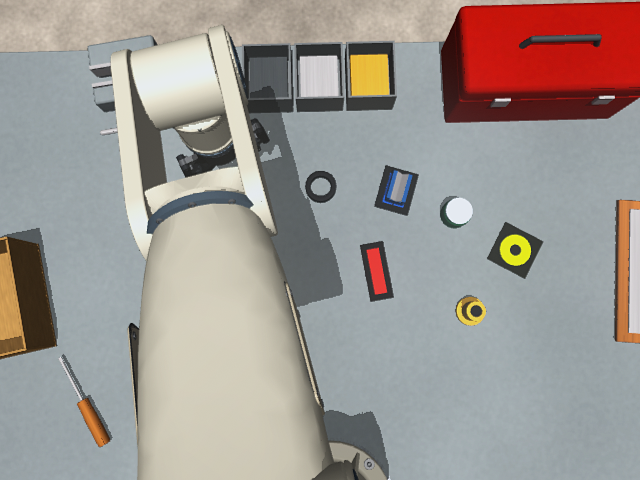

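```bash
python3 - <<'E'
from h import *
f=grab_frame('wrist');px=f['pixels'].astype(int)
sub=px[130:260,295:345]
m=np.zeros((480,640),np.float32)
R,G,B=px[...,0],px[...,1],px[...,2]
red=(R>G+60)
neu=(abs(R-G)<14)&(R-B>-6)
m[130:260,300:340]=(red)[130:260,300:340]
print(np.where(m.any(1))[0][[0,-1]],np.where(m.any(0))[0][[0,-1]])
print(px[200,300:340])
ys,xs=np.where(m>0);q=cv2.convexHull(np.c_[xs,ys].astype(np.int32));m2=np.zeros((480,640),np.uint8);cv2.fillConvexPoly(m2,q,1)
print(fit([(f,m2.astype(np.float32))],M['parallel'],[643,158],180))
s=sense();print(s['eef_pos'],s['tcp_rot'])
E
```

```text
[142 248] [305 329]
[[216 228 223]
 [215 228 223]
 [217 228 223]
 [143 154 149]
 [133 144 140]
 [133 143 141]
 [156 157 150]
 [182 180 176]
 [177 179 173]
 [175 176 172]
 [176 175 168]
 [176 175 171]
 [175 174 168]
 [178 177 169]
 [175 176 168]
 [174 175 169]
 [173 172 168]
 [170 171 164]
 [169 169 165]
 [169 171 164]
 [173 173 166]
 [173 172 165]
 [177 177 171]
 [179 178 173]
 [180 179 173]
 [179 178 173]
 [178 178 170]
 [177 177 171]
 [178 179 172]
 [170 169 163]
 [131 142 137]
 [127 138 132]
 [131 138 135]
 [129 137 135]
 [132 142 139]
 [131 140 138]
 [132 138 136]
 [131 141 137]
 [133 141 137]
 [130 140 136]]
(array([6.42748086e+02, 1.60191266e+02, 4.49145322e-01]), np.float64(0.0361371710896492))
[643.839909   157.38366248 209.12213885] [-3.14159178e+00  3.22822641e-07  4.42970729e-01]
```

```bash
python3 -m inch '[{"gripper":0.085,"tx":0,"ty":-0.001,"tz":0.03,"spin":0},{"gripper":0.085,"tx":0,"ty":0,"tz":0.045,"spin":0},{"gripper":0.07,"tx":0,"ty":0,"tz":0.045,"spin":0},{"gripper":0.05,"tx":0,"ty":0,"tz":0.045,"spin":0},{"gripper":0.045,"tx":0,"ty":0,"tz":0.025,"spin":0},{"gripper":0.045,"tx":0,"ty":0,"tz":0.012,"spin":0},{"gripper":0.045,"tx":0,"ty":0,"tz":0,"spin":0},{"gripper":0.04,"tx":0,"ty":0,"tz":0,"spin":0}]' 60;  python3 go.py 643.3 158.3 3.5 25.6
```

```text
clock: 14.0
eef_pos: [644.5, 158.8, 8.4]
tcp_rot: [3.141, -0.002, 0.443]
contact_force: [-0.1, 0.3, 0.6]
opening: 0.467
clock 14.00 pos [644.5 158.8   8.4] rpy deg [ 1.7998e+02 -1.0000e-01  2.5400e+01] q1,q6 [0.24 1.37] open 0.467 F [-0.1  0.3  0.6]
tx -0.0013 ty -0.0000 tz 0.0049 spin -0.20  norm 0.001
```

```bash
python3 -m inch '[{"gripper":0.04,"tx":-0.0005,"ty":0,"tz":0.004,"spin":-0.2},{"gripper":0.03,"tx":0,"ty":0,"tz":0,"spin":0},{"gripper":0.01,"tx":0,"ty":0,"tz":0,"spin":0},{"gripper":0.01,"tx":0,"ty":0,"tz":0,"spin":0},{"gripper":0.01,"tx":0,"ty":0,"tz":0,"spin":0},{"gripper":0.01,"tx":0,"ty":0,"tz":-0.01,"spin":0},{"gripper":0.01,"tx":0,"ty":0,"tz":-0.03,"spin":0},{"gripper":0.01,"tx":0,"ty":0,"tz":-0.04,"spin":0}]' 60;  python3 go.py 467.8 -112.3 160 8.7
```

```text
clock: 14.8
eef_pos: [641.0, 157.9, 82.4]
tcp_rot: [-3.141, 0.004, 0.447]
contact_force: [0.6, -0.4, -2.5]
opening: 0.188
clock 14.80 pos [641.  157.9  82.4] rpy deg [-179.95    0.25   25.6 ] q1,q6 [0.24 1.36] open 0.188 F [ 0.6 -0.4 -2.5]
tx -0.2730 ty 0.1688 tz -0.0776 spin 16.90  norm 0.321
```

```bash
python3 -m inch '[{"gripper":0.01,"tx":0,"ty":0,"tz":-0.04,"spin":8.4},{"gripper":0.01,"tx":0,"ty":0,"tz":-0.04,"spin":8.5},{"gripper":0.01,"tx":-0.031,"ty":0.035,"tz":0,"spin":0},{"gripper":0.01,"tx":-0.031,"ty":0.035,"tz":0,"spin":0},{"gripper":0.01,"tx":-0.031,"ty":0.035,"tz":0,"spin":0},{"gripper":0.01,"tx":-0.031,"ty":0.035,"tz":0,"spin":0},{"gripper":0.01,"tx":-0.031,"ty":0.035,"tz":0,"spin":0},{"gripper":0.01,"tx":-0.031,"ty":0.035,"tz":0,"spin":0}]' 60;  python3 go.py 467.8 -112.3 160 8.7
```

```text
clock: 15.6
eef_pos: [489.4, -78.6, 163.6]
tcp_rot: [3.141, -0.0, 0.152]
contact_force: [0.9, -1.0, -3.8]
opening: 0.188
clock 15.60 pos [489.4 -78.6 163.6] rpy deg [ 1.7998e+02 -2.0000e-02  8.7300e+00] q1,q6 [-0.16  1.26] open 0.188 F [ 0.9 -1.  -3.8]
tx -0.0265 ty 0.0300 tz 0.0036 spin 0.03  norm 0.040
```

```bash
python3 -m inch '[{"gripper":0.01,"tx":-0.0135,"ty":0.0154,"tz":0,"spin":0},{"gripper":0.01,"tx":-0.0135,"ty":0.0154,"tz":0,"spin":0},{"gripper":0.01,"tx":0,"ty":0,"tz":0.04,"spin":0},{"gripper":0.01,"tx":0,"ty":0,"tz":0.04,"spin":0},{"gripper":0.01,"tx":0,"ty":0,"tz":0.02,"spin":0},{"gripper":0.01,"tx":0,"ty":0,"tz":0.02,"spin":0},{"gripper":0.01,"tx":0,"ty":0,"tz":0,"spin":0},{"gripper":0.01,"tx":0,"ty":0,"tz":0,"spin":0}]' 60; python3 - <<'E'
from h import *
f=grab_frame('wrist');cv2.imwrite('pics/w4.png',f['pixels'][:,:,::-1])
E
python3 held.py parallel 4;python3 go.py 467.8 -112.3 7 8.7
```

```text
clock: 16.4
eef_pos: [468.8, -111.9, 43.6]
tcp_rot: [-3.141, 0.0, 0.152]
contact_force: [0.4, 0.7, -2.2]
opening: 0.186
tcp [ 469.5 -112.1   44.1] 8.7
wrist held [ 471. -111.] 8.9 err 0.081 offset tool x 1.7 y -0.9
wrist pad_parallel [ 468.3 -109.3] 8.6 err 0.067
top held [ 468.  -111.8] 12.6 err 6.483 offset tool x -1.5 y -0.5
top pad_parallel [ 472.1 -114.2] 10.0 err 16.529
scene held [ 474.4 -112.4] 5.9 err 0.317 offset tool x 4.8 y 1.0
scene pad_parallel [ 466.1 -112.6] 6.4 err 0.089
clock 16.90 pos [ 468.9 -111.9   43.3] rpy deg [ 1.7999e+02 -2.0000e-02  8.7100e+00] q1,q6 [-0.24  1.18] open 0.187 F [-0.9  0.2 -3.2]
tx -0.0012 ty 0.0002 tz 0.0363 spin 0.01  norm 0.001
```

View pics/w4.png

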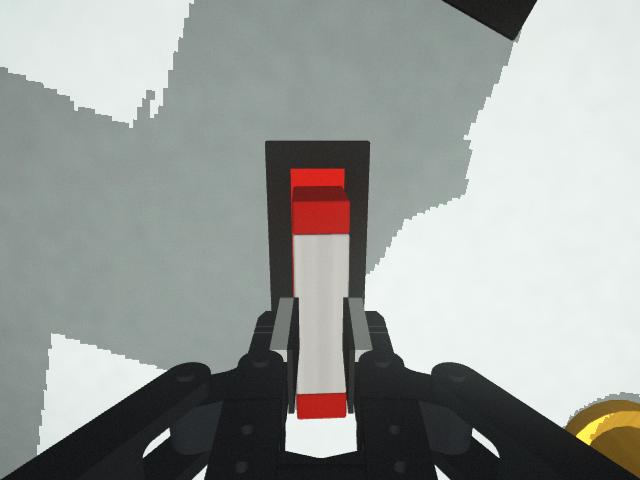

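```bash
python3 -m inch '[{"gripper":0.01,"tx":-0.002,"ty":-0.0005,"tz":0.015,"spin":0},{"gripper":0.01,"tx":0,"ty":0,"tz":0.013,"spin":0},{"gripper":0.01,"tx":0,"ty":0,"tz":0.004,"spin":0},{"gripper":0.01,"tx":0,"ty":0,"tz":0,"spin":0},{"gripper":0.01,"tx":0,"ty":0,"tz":0,"spin":0},{"gripper":0.01,"tx":0,"ty":0,"tz":0,"spin":0},{"gripper":0.01,"tx":0,"ty":0,"tz":0,"spin":0},{"gripper":0.01,"tx":0,"ty":0,"tz":0,"spin":0}]' 60; python3 - <<'E'
from h import *
f=grab_frame('wrist');cv2.imwrite('pics/w5.png',cv2.resize(f['pixels'][100:440,200:440,::-1],None,fx=1.7,fy=1.7))
E
python3 held.py parallel 4;python3 go.py 467.8 -112.3 7 8.7
```

```text
clock: 17.7
eef_pos: [467.0, -111.8, 11.4]
tcp_rot: [3.141, -0.001, 0.152]
contact_force: [0.0, 0.0, -3.2]
opening: 0.189
tcp [ 466.9 -111.8   11.3] 8.7
wrist held [ 468.6 -110.6] 8.9 err 0.082 offset tool x 1.8 y -0.8
wrist pad_parallel [ 468.1 -109.3] 8.7 err 0.045
top held none
scene held [ 473.1 -110.2] 2.3 err 0.431 offset tool x 6.3 y -0.6
scene pad_parallel [ 468.5 -113.3] 9.6 err 0.113
clock 18.20 pos [ 466.8 -111.7   11.1] rpy deg [-180.      0.      8.71] q1,q6 [-0.24  1.18] open 0.191 F [-0.1 -0.5 -3.5]
tx 0.0009 ty 0.0008 tz 0.0041 spin 0.01  norm 0.001
```

View pics/w5.png

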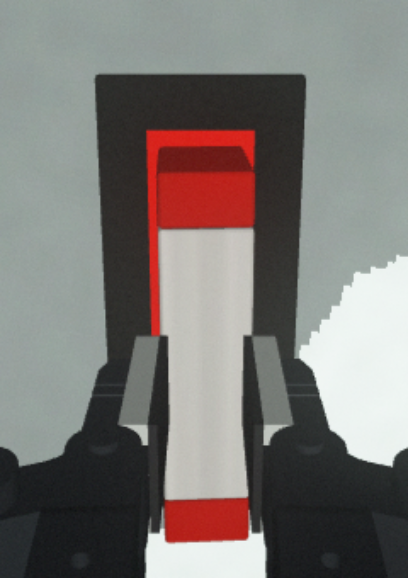

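```bash
python3 -m inch '[{"gripper":0.01,"tx":-0.0003,"ty":-0.0009,"tz":0.002,"spin":0},{"gripper":0.01,"tx":0,"ty":0,"tz":0.0015,"spin":0},{"gripper":0.01,"tx":0,"ty":0,"tz":0,"spin":0},{"gripper":0.01,"tx":0,"ty":0,"tz":0,"spin":0},{"gripper":0.01,"tx":0,"ty":0,"tz":0,"spin":0},{"gripper":0.01,"tx":0,"ty":0,"tz":0,"spin":0},{"gripper":0.01,"tx":0,"ty":0,"tz":0,"spin":0},{"gripper":0.01,"tx":0,"ty":0,"tz":0,"spin":0}]' 60; python3 held.py parallel 4.5;python3 go.py 467.8 -112.3 7 8.7
```

```text
clock: 19.0
eef_pos: [466.4, -110.9, 7.6]
tcp_rot: [3.142, -0.0, 0.152]
contact_force: [0.2, 0.0, -3.8]
opening: 0.189
tcp [ 466.4 -110.9    7.6] 8.7
wrist held [ 467.9 -109.8] 9.0 err 0.071 offset tool x 1.7 y -0.9
wrist pad_parallel [ 468.4 -109.3] 8.7 err 0.042
top held none
scene held none
scene pad_parallel [ 470.6 -114.8] 10.4 err 1.042
clock 19.45 pos [ 466.3 -110.9    7.6] rpy deg [-180.     0.     8.7] q1,q6 [-0.24  1.18] open 0.189 F [-0.4  0.5 -3.5]
tx 0.0012 ty 0.0016 tz 0.0006 spin 0.00  norm 0.002
```

```bash
python3 -m inch '[{"gripper":0.01,"tx":0.0004,"ty":-0.0003,"tz":0.0008,"spin":0},{"gripper":0.01,"tx":0,"ty":0,"tz":0,"spin":0},{"gripper":0.01,"tx":0,"ty":0,"tz":0,"spin":0},{"gripper":0.025,"tx":0,"ty":0,"tz":0,"spin":0},{"gripper":0.04,"tx":0,"ty":0,"tz":0,"spin":0},{"gripper":0.045,"tx":0,"ty":0,"tz":0,"spin":0},{"gripper":0.045,"tx":0,"ty":0,"tz":-0.01,"spin":0},{"gripper":0.045,"tx":0,"ty":0,"tz":-0.04,"spin":0}]' 60; python3 go.py 461.5 117.3 160 17
```

```text
clock: 20.25
eef_pos: [464.2, -109.9, 55.1]
tcp_rot: [-3.139, 0.006, 0.152]
contact_force: [0.9, -0.6, 0.2]
opening: 0.528
clock 20.25 pos [ 464.2 -109.9   55.1] rpy deg [-179.86    0.34    8.7 ] q1,q6 [-0.24  1.18] open 0.528 F [ 0.9 -0.6  0.2]
tx 0.0318 ty -0.2250 tz -0.1049 spin -8.30  norm 0.227
```

```bash
python3 -m inch '[{"gripper":0.085,"tx":0,"ty":0,"tz":-0.045,"spin":7},{"gripper":0.085,"tx":0,"ty":0,"tz":-0.045,"spin":7},{"gripper":0.085,"tx":0,"ty":0,"tz":-0.02,"spin":7.5},{"gripper":0.085,"tx":-0.0112,"ty":-0.0442,"tz":0,"spin":0},{"gripper":0.085,"tx":-0.0112,"ty":-0.0442,"tz":0,"spin":0},{"gripper":0.085,"tx":-0.0112,"ty":-0.0442,"tz":0,"spin":0},{"gripper":0.085,"tx":-0.0112,"ty":-0.0442,"tz":0,"spin":0},{"gripper":0.085,"tx":-0.0112,"ty":-0.0442,"tz":0,"spin":0}]' 60; python3 go.py 461.5 117.3 160 -12.8
```

```text
clock: 21.05
eef_pos: [460.8, 119.2, 167.7]
tcp_rot: [-3.141, -0.001, -0.224]
contact_force: [0.2, -0.2, -0.2]
opening: 0.996
clock 21.05 pos [460.8 119.2 167.7] rpy deg [-1.7997e+02 -6.0000e-02 -1.2810e+01] q1,q6 [0.25 2.04] open 0.996 F [ 0.2 -0.2 -0.2]
tx 0.0011 ty 0.0017 tz 0.0077 spin -0.01  norm 0.002
```

```bash
python3 -m inch '[{"gripper":0.085,"tx":0,"ty":0,"tz":0,"spin":0},{"gripper":0.085,"tx":0,"ty":0,"tz":0,"spin":0},{"gripper":0.085,"tx":0,"ty":0,"tz":0,"spin":0},{"gripper":0.085,"tx":0,"ty":0,"tz":0,"spin":0},{"gripper":0.085,"tx":0,"ty":0,"tz":0,"spin":0},{"gripper":0.085,"tx":0,"ty":0,"tz":0,"spin":0},{"gripper":0.085,"tx":0,"ty":0,"tz":0,"spin":0},{"gripper":0.085,"tx":0,"ty":0,"tz":0,"spin":0}]'; python3 wf.py hex_nut; python3 - <<'E'
from h import *
f=grab_frame('wrist');cv2.imwrite('pics/w6.png',f['pixels'][:,:,::-1])
E
python3 loc.py;python3 go.py 461.5 117.3 5 -12.8
```

```text
clock: 21.85
eef_pos: [461.1, 117.1, 166.8]
tcp_rot: [3.142, 0.0, -0.224]
contact_force: [0.7, 0.7, 0.7]
opening: 0.988
hex_nut none
v_block top 1 639.6 -162.6 161.9 deg err 0.044 conf 0.64
v_block scene 1 637.0 -161.2 166.1 deg err 0.110 conf 0.64
v_block scene 2 639.2 -162.1 162.9 deg err 0.189 conf 0.64
parallel top 1 466.8 -111.8 8.5 deg err 0.070 conf 0.96
parallel scene 1 464.2 -111.2 8.3 deg err 0.070 conf 0.87
parallel scene 2 466.3 -111.6 8.4 deg err 0.168 conf 0.96
hex_nut no top
bush top 1 378.3 -304.0 1.9 deg err 0.059 conf 0.57
bush scene 1 379.7 -304.6 4.7 deg err 0.057 conf 0.56
bush scene 2 378.7 -304.4 4.4 deg err 0.124 conf 0.57
pad_v_block top 1 639.5 -161.6 162.5 deg err 0.819 conf 0.57
pad_v_block scene 1 641.1 -161.3 162.7 deg err 1.155 conf 0.57
pad_v_block scene 2 640.1 -161.4 162.8 deg err 1.987 conf 0.57
pad_parallel top 1 467.8 -112.5 9.0 deg err 0.760 conf 0.57
pad_parallel scene 1 469.4 -112.2 8.5 deg err 0.732 conf 0.55
pad_parallel scene 2 468.7 -112.3 8.8 deg err 1.500 conf 0.57
pad_hex_nut top 1 405.4 217.5 19.7 deg err 14.078 conf 0.50
pad_hex_nut scene 1 372.0 281.3 71.4 deg err 0.051 conf 0.94
pad_hex_nut scene 2 372.3 281.6 71.1 deg err 14.209 conf 0.50
pad_bush top 1 504.0 -407.6 330.1 deg err 0.047 conf 0.83
pad_bush scene 1 505.9 -407.4 331.2 deg err 0.080 conf 0.64
pad_bush scene 2 504.3 -407.3 330.3 deg err 0.135 conf 0.83
oil_bottle top 1 572.4 269.8 10.7 deg err 2.935 conf 0.50
oil_bottle scene 1 569.6 272.2 12.2 deg err 0.085 conf 0.71
oil_bottle scene 2 571.3 271.1 15.3 deg err 3.029 conf 0.50
grease_tin top 1 582.1 -280.5 6.0 deg err 0.073 conf 0.85
grease_tin scene 1 581.9 -281.6 6.7 deg err 0.221 conf 0.59
grease_tin scene 2 582.5 -280.9 7.0 deg err 0.300 conf 0.85
clock 23.10 pos [461.  117.4 166.8] rpy deg [-180.     0.   -12.8] q1,q6 [0.25 2.04] open 0.996 F [ 0.2 -0.2 -0.9]
tx 0.0005 ty -0.0000 tz 0.1618 spin 0.00  norm 0.000
```

View pics/w6.png

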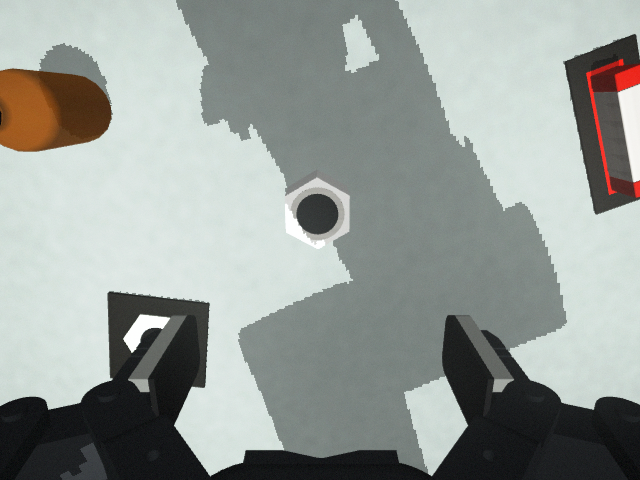

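View pics/ov0.png

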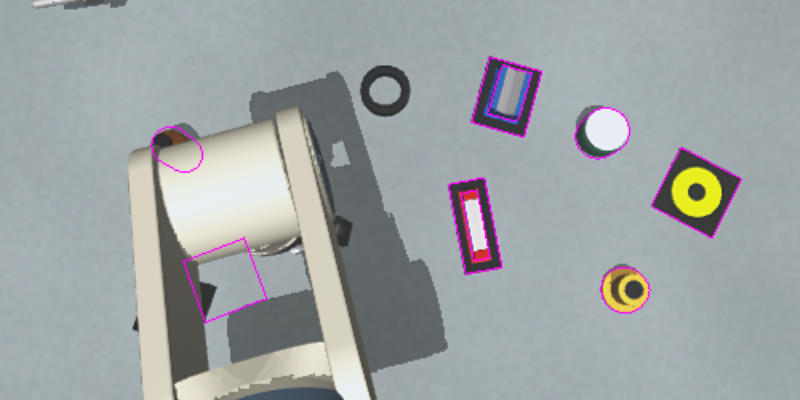

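```bash
python3 - <<'E'
from h import *
import pickle
D=pickle.load(open('D.pkl','rb'));D['pad_hex_nut']=np.array([371.8,283,np.radians(69.8)]);D['hex_nut']=np.array([461.3,117.4,np.radians(17.2)]);pickle.dump(D,open('D.pkl','wb'))
f=grab_frame('wrist');px=f['pixels'].astype(int)
g=px.sum(2)/3
m=((g<60).astype(np.uint8));m[:180]=0;m[250:]=0;m[:,:290]=0;m[:,345:]=0
mo=cv2.moments(m,True);c=(mo['m01']/mo['m00'],mo['m10']/mo['m00']);print(c,mo['m00'],ray(f,c,36))
E
sed -i 's/^pickle.dump/#&/' loc.py
```

```text
(212.51052631578946, 318.4429824561403) 1140.0 [463.63302106 119.71899355  36.        ]
```

```bash
python3 -m inch '[{"gripper":0.085,"tx":0.001,"ty":-0.0004,"tz":0.03,"spin":0},{"gripper":0.085,"tx":0,"ty":0,"tz":0.045,"spin":0},{"gripper":0.085,"tx":0,"ty":0,"tz":0.045,"spin":0},{"gripper":0.08,"tx":0,"ty":0,"tz":0.03,"spin":0},{"gripper":0.07,"tx":0,"ty":0,"tz":0.01,"spin":0},{"gripper":0.065,"tx":0,"ty":0,"tz":0,"spin":0},{"gripper":0.065,"tx":0,"ty":0,"tz":0,"spin":0},{"gripper":0.06,"tx":0,"ty":0,"tz":0,"spin":0}]' 50; python3 go.py 462 117.6 5 -12.8
```

```text
clock: 23.95
eef_pos: [463.5, 117.9, 8.4]
tcp_rot: [-3.14, -0.003, -0.223]
contact_force: [-0.7, -0.2, -0.3]
opening: 0.701
clock 23.95 pos [463.5 117.9   8.4] rpy deg [-1.7992e+02 -1.5000e-01 -1.2800e+01] q1,q6 [0.25 2.04] open 0.701 F [-0.7 -0.2 -0.3]
tx -0.0014 ty 0.0007 tz 0.0034 spin 0.00  norm 0.002
```

```bash
python3 -m inch '[{"gripper":0.06,"tx":0,"ty":0,"tz":0.002,"spin":0},{"gripper":0.05,"tx":0,"ty":0,"tz":0,"spin":0},{"gripper":0.035,"tx":0,"ty":0,"tz":0,"spin":0},{"gripper":0.035,"tx":0,"ty":0,"tz":0,"spin":0},{"gripper":0.035,"tx":0,"ty":0,"tz":0,"spin":0},{"gripper":0.035,"tx":0,"ty":0,"tz":0,"spin":0},{"gripper":0.035,"tx":0,"ty":0,"tz":-0.02,"spin":0},{"gripper":0.035,"tx":0,"ty":0,"tz":-0.04,"spin":0}]' 50; python3 go.py 372 282.5 120 9.8
```

```text
clock: 24.75
eef_pos: [459.5, 116.9, 63.3]
tcp_rot: [3.139, 0.005, -0.223]
contact_force: [0.9, 0.2, -3.9]
opening: 0.514
clock 24.75 pos [459.5 116.9  63.3] rpy deg [179.84   0.31 -12.8 ] q1,q6 [0.25 2.04] open 0.514 F [ 0.9  0.2 -3.9]
tx -0.1220 ty -0.1421 tz -0.0567 spin -22.60  norm 0.187
```

```bash
python3 -m inch '[{"gripper":0.035,"tx":0,"ty":0,"tz":-0.03,"spin":-7.5},{"gripper":0.035,"tx":0,"ty":0,"tz":-0.02,"spin":-7.5},{"gripper":0.035,"tx":0,"ty":0,"tz":0,"spin":-7.6},{"gripper":0.035,"tx":-0.0121,"ty":-0.0356,"tz":0,"spin":0},{"gripper":0.035,"tx":-0.0121,"ty":-0.0356,"tz":0,"spin":0},{"gripper":0.035,"tx":-0.0121,"ty":-0.0356,"tz":0,"spin":0},{"gripper":0.035,"tx":-0.0121,"ty":-0.0356,"tz":0,"spin":0},{"gripper":0.035,"tx":-0.0121,"ty":-0.0356,"tz":0,"spin":0}]' 50; python3 go.py 372 282.5 50 9.8
```

```text
clock: 25.55
eef_pos: [370.9, 283.5, 114.7]
tcp_rot: [3.141, 0.0, 0.171]
contact_force: [0.8, 0.5, -4.1]
opening: 0.514
clock 25.55 pos [370.9 283.5 114.7] rpy deg [1.7998e+02 3.0000e-02 9.7900e+00] q1,q6 [0.65 2.05] open 0.514 F [ 0.8  0.5 -4.1]
tx 0.0009 ty 0.0012 tz 0.0647 spin -0.01  norm 0.002
```

```bash
python3 -m inch '[{"gripper":0.035,"tx":0,"ty":0,"tz":0.03,"spin":0},{"gripper":0.035,"tx":0,"ty":0,"tz":0.03,"spin":0},{"gripper":0.035,"tx":0,"ty":0,"tz":0.01,"spin":0},{"gripper":0.035,"tx":0,"ty":0,"tz":0,"spin":0},{"gripper":0.035,"tx":0,"ty":0,"tz":0,"spin":0},{"gripper":0.035,"tx":0,"ty":0,"tz":0,"spin":0},{"gripper":0.035,"tx":0,"ty":0,"tz":0,"spin":0},{"gripper":0.035,"tx":0,"ty":0,"tz":0,"spin":0}]' 50; python3 held.py hex_nut 5.5 -20.2; python3 go.py 372 282.5 50 9.8; python3 - <<'E'
from h import *
f=grab_frame('wrist');cv2.imwrite('pics/w7.png',f['pixels'][:,:,::-1])
E
```

```text
clock: 26.35
eef_pos: [372.7, 282.9, 45.6]
tcp_rot: [-3.141, -0.001, 0.171]
contact_force: [-0.0, 0.0, -3.7]
opening: 0.514
tcp [372.7 282.9  45.6] 9.79
wrist held [372.6 283.8] -20.1 err 0.028 offset tool x 0.1 y -0.9
wrist pad_hex_nut [372.  286.5] 69.9 err 0.012
top held none
top pad_hex_nut [371.8 282.4] 69.5 err 1.353
scene held [376.1 277.8] -16.4 err 0.175 offset tool x 2.5 y 5.6
scene pad_hex_nut [374.3 280.5] 71.4 err 0.061
clock 26.80 pos [372.1 282.7  44.8] rpy deg [180.    0.    9.8] q1,q6 [0.65 2.05] open 0.515 F [-1.   0.3 -4.1]
tx -0.0002 ty 0.0001 tz -0.0052 spin 0.00  norm 0.000
```

View pics/w7.png

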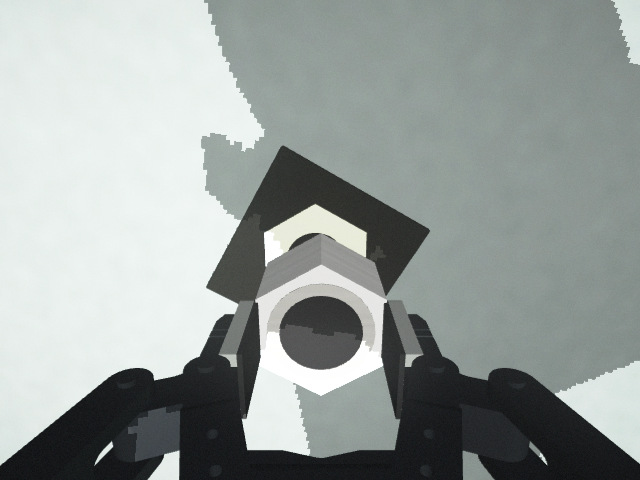

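```bash
python3 -m inch '[{"gripper":0.035,"tx":0,"ty":-0.0012,"tz":0.018,"spin":0},{"gripper":0.035,"tx":0,"ty":0,"tz":0.012,"spin":0},{"gripper":0.035,"tx":0,"ty":0,"tz":0.004,"spin":0},{"gripper":0.035,"tx":0,"ty":0,"tz":0,"spin":0},{"gripper":0.035,"tx":0,"ty":0,"tz":0,"spin":0},{"gripper":0.035,"tx":0,"ty":0,"tz":0,"spin":0},{"gripper":0.035,"tx":0,"ty":0,"tz":0,"spin":0},{"gripper":0.035,"tx":0,"ty":0,"tz":0,"spin":0}]' 50; python3 held.py hex_nut 5.5 -20.2; python3 go.py 372 282.5 8.5 9.8; python3 - <<'E'
from h import *
f=grab_frame('wrist');cv2.imwrite('pics/w8.png',cv2.resize(f['pixels'][130:430,180:460,::-1],None,fx=2,fy=2))
E
```

```text
clock: 27.65
eef_pos: [372.2, 284.0, 11.1]
tcp_rot: [-3.141, -0.001, 0.171]
contact_force: [-0.4, -0.4, -3.1]
opening: 0.516
tcp [372.2 284.   11.1] 9.8
wrist held [372. 285.] -20.0 err 0.025 offset tool x 0.0 y -1.0
wrist pad_hex_nut [371.7 286.6] 69.8 err 0.141
top held none
top pad_hex_nut [371.  282.1] 68.9 err 1.684
scene held [373.1 280.3] -15.4 err 0.171 offset tool x 0.3 y 3.8
scene pad_hex_nut [371.6 281.2] 71.5 err 0.080
clock 28.10 pos [371.9 283.8  10.8] rpy deg [180.     0.     9.81] q1,q6 [0.65 2.05] open 0.519 F [ 0.1  0.2 -4. ]
tx -0.0002 ty 0.0013 tz 0.0023 spin 0.01  norm 0.001
```

View pics/w8.png

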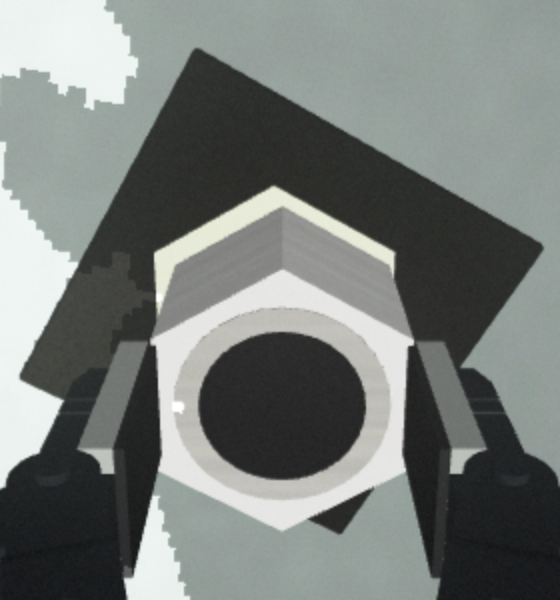

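```bash
python3 -m inch '[{"gripper":0.035,"tx":0,"ty":-0.0014,"tz":0.0015,"spin":0},{"gripper":0.035,"tx":0,"ty":0,"tz":0,"spin":0},{"gripper":0.035,"tx":0,"ty":0,"tz":0,"spin":0},{"gripper":0.035,"tx":0,"ty":0,"tz":0,"spin":0},{"gripper":0.035,"tx":0,"ty":0,"tz":0,"spin":0},{"gripper":0.035,"tx":0,"ty":0,"tz":0,"spin":0},{"gripper":0.035,"tx":0,"ty":0,"tz":0,"spin":0},{"gripper":0.035,"tx":0,"ty":0,"tz":0,"spin":0}]' 50; python3 held.py hex_nut 5.5 -20.2; python3 go.py 372 282.5 8.5 9.8; python3 - <<'E'
from h import *
f=grab_frame('wrist');cv2.imwrite('pics/w9.png',cv2.resize(f['pixels'][130:430,180:460,::-1],None,fx=2,fy=2))
E
```

```text
clock: 28.95
eef_pos: [371.7, 285.2, 9.3]
tcp_rot: [3.142, -0.0, 0.171]
contact_force: [-0.4, -0.4, -3.5]
opening: 0.516
tcp [371.7 285.2   9.3] 9.8
wrist held [371.6 286.1] -19.8 err 0.029 offset tool x 0.0 y -0.9
wrist pad_hex_nut [371.9 286.5] 70.0 err 0.151
top held none
top pad_hex_nut [370.1 281.5] 69.3 err 1.565
scene held [374.4 281.1] -14.8 err 0.171 offset tool x 1.9 y 4.5
scene pad_hex_nut [371.4 281.5] 71.4 err 0.098
clock 29.40 pos [371.8 285.3   9.3] rpy deg [-180.     -0.      9.81] q1,q6 [0.65 2.05] open 0.515 F [ 0.2  0.6 -3.7]
tx -0.0002 ty 0.0028 tz 0.0008 spin 0.01  norm 0.003
```

View pics/w9.png

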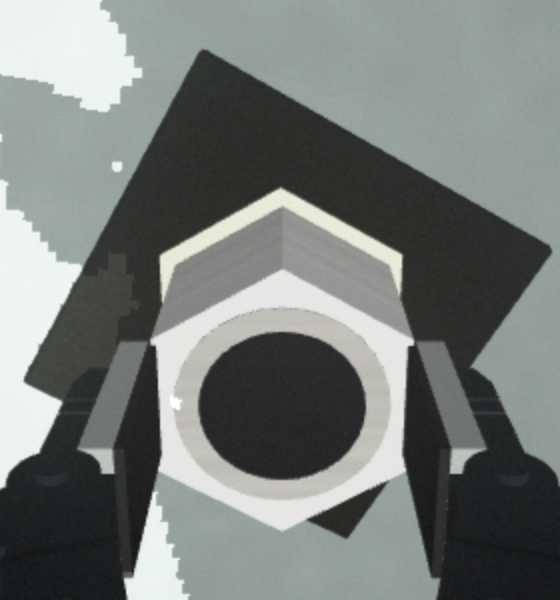

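```bash
python3 -m inch '[{"gripper":0.035,"tx":0,"ty":0,"tz":0.001,"spin":0},{"gripper":0.035,"tx":0,"ty":0,"tz":0,"spin":0},{"gripper":0.035,"tx":0,"ty":0,"tz":0,"spin":0},{"gripper":0.05,"tx":0,"ty":0,"tz":0,"spin":0},{"gripper":0.065,"tx":0,"ty":0,"tz":0,"spin":0},{"gripper":0.07,"tx":0,"ty":0,"tz":0,"spin":0},{"gripper":0.07,"tx":0,"ty":0,"tz":-0.01,"spin":0},{"gripper":0.07,"tx":0,"ty":0,"tz":-0.04,"spin":0}]' 50; python3 go.py 379 -304 170 9.8
```

```text
clock: 30.25
eef_pos: [369.6, 283.6, 56.6]
tcp_rot: [3.139, 0.006, 0.171]
contact_force: [0.5, 1.0, 0.8]
opening: 0.825
clock 30.25 pos [369.6 283.6  56.6] rpy deg [179.83   0.33   9.8 ] q1,q6 [0.65 2.05] open 0.825 F [0.5 1.  0.8]
tx -0.0908 ty 0.5807 tz -0.1134 spin 0.00  norm 0.588
```

```bash
python3 -m inch '[{"gripper":0.085,"tx":0,"ty":0,"tz":-0.045,"spin":0},{"gripper":0.085,"tx":0,"ty":0,"tz":-0.045,"spin":0},{"gripper":0.085,"tx":0,"ty":0,"tz":-0.045,"spin":0},{"gripper":0.085,"tx":0,"ty":0,"tz":0,"spin":0},{"gripper":0.085,"tx":0,"ty":0,"tz":0,"spin":0},{"gripper":0.085,"tx":0,"ty":0,"tz":0,"spin":0},{"gripper":0.085,"tx":0,"ty":0,"tz":0,"spin":0},{"gripper":0.085,"tx":0,"ty":0,"tz":0,"spin":0}]' 50; python3 held.py hex_nut 184 -20.2;  python3 - <<'E'
from h import *
f=grab_frame('wrist');cv2.imwrite('pics/w10.png',cv2.resize(f['pixels'][100:320,200:440,::-1],None,fx=2.5,fy=2.5))
E
```

```text
clock: 31.05
eef_pos: [371.1, 284.8, 192.1]
tcp_rot: [3.14, 0.002, 0.171]
contact_force: [-0.1, 0.3, 0.7]
opening: 0.998
tcp [371.1 284.8 192.1] 9.81
wrist held [372.7 286.1] -20.3 err 0.067 offset tool x 1.8 y -1.1
wrist pad_hex_nut [372.1 286.4] 70.1 err 0.024
top held [368.5 280.3] -18.9 err 1.156 offset tool x -3.3 y 4.0
top pad_hex_nut [370.3 282.8] 70.5 err 0.459
scene held [378.9 278.9] -20.3 err 0.067 offset tool x 6.6 y 7.1
scene pad_hex_nut [369.6 282.2] 71.1 err 0.082
```

View pics/w10.png

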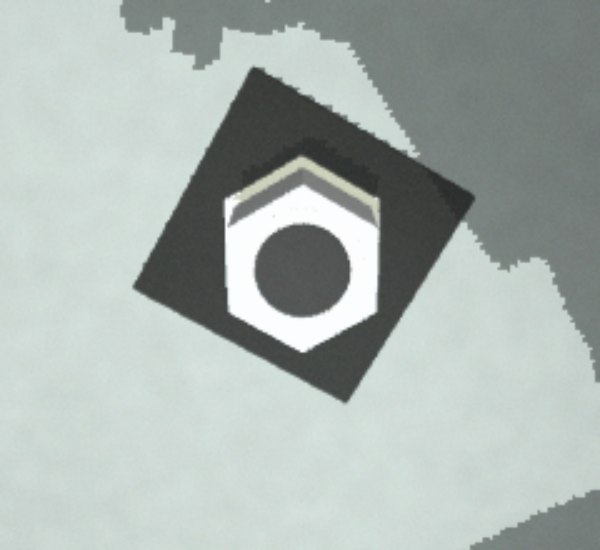

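```bash
python3 -m inch '[{"gripper":0.085,"tx":-0.0071,"ty":0.0447,"tz":0,"spin":0},{"gripper":0.085,"tx":-0.0071,"ty":0.0447,"tz":0,"spin":0},{"gripper":0.085,"tx":-0.0071,"ty":0.0447,"tz":0,"spin":0},{"gripper":0.085,"tx":-0.0071,"ty":0.0447,"tz":0,"spin":0},{"gripper":0.085,"tx":-0.0071,"ty":0.0447,"tz":0,"spin":0},{"gripper":0.085,"tx":-0.0071,"ty":0.0447,"tz":0,"spin":0},{"gripper":0.085,"tx":-0.0071,"ty":0.0447,"tz":0,"spin":0},{"gripper":0.085,"tx":-0.0071,"ty":0.0447,"tz":0,"spin":0}]'; python3 go.py 379 -304 170 9.8
```

```text
clock: 32.35
eef_pos: [376.5, -78.6, 193.6]
tcp_rot: [3.141, -0.001, 0.171]
contact_force: [1.0, 0.2, -0.2]
opening: 0.999
clock 32.35 pos [376.5 -78.6 193.6] rpy deg [ 1.7998e+02 -6.0000e-02  9.8100e+00] q1,q6 [-0.21  1.19] open 0.999 F [ 1.   0.2 -0.2]
tx -0.0359 ty 0.2225 tz 0.0236 spin 0.01  norm 0.225
```

```bash
python3 -m inch '[{"gripper":0.085,"tx":-0.0071,"ty":0.0447,"tz":0,"spin":0},{"gripper":0.085,"tx":-0.0071,"ty":0.0447,"tz":0,"spin":0},{"gripper":0.085,"tx":-0.0071,"ty":0.0447,"tz":0,"spin":0},{"gripper":0.085,"tx":-0.0071,"ty":0.0447,"tz":0,"spin":0},{"gripper":0.085,"tx":-0.0071,"ty":0.0447,"tz":0,"spin":0},{"gripper":0.085,"tx":0,"ty":0,"tz":0,"spin":0},{"gripper":0.085,"tx":0,"ty":0,"tz":0,"spin":0},{"gripper":0.085,"tx":0,"ty":0,"tz":0,"spin":0}]'; python3 go.py 379 -304 16 9.8; python3 wf.py bush pad_bush; python3 go.py 379 -304 16 9.8; python3 - <<'E'
from h import *
f=grab_frame('wrist');cv2.imwrite('pics/w11.png',f['pixels'][:,:,::-1])
E
```

```text
clock: 33.15
eef_pos: [379.4, -302.1, 193.0]
tcp_rot: [-3.141, 0.0, 0.171]
contact_force: [-0.2, -1.0, 0.1]
opening: 0.992
clock 33.15 pos [ 379.4 -302.1  193. ] rpy deg [-1.7995e+02  2.0000e-02  9.8100e+00] q1,q6 [-0.68  0.72] open 0.992 F [-0.2 -1.   0.1]
tx -0.0007 ty 0.0018 tz 0.1770 spin 0.01  norm 0.002
bush 379.4 -301.0 358.5 err 0.026 conf 0.86 bbox 285 356 163 236
pad_bush 505.1 -404.7 330.0 err 0.011 conf 0.87 bbox 399 561 0 145
clock 33.30 pos [ 379.8 -302.   193.3] rpy deg [-179.99   -0.      9.89] q1,q6 [-0.67  0.72] open 0.995 F [ 0.1  0.8 -1.1]
tx -0.0011 ty 0.0019 tz 0.1773 spin 0.09  norm 0.002
```

View pics/w11.png

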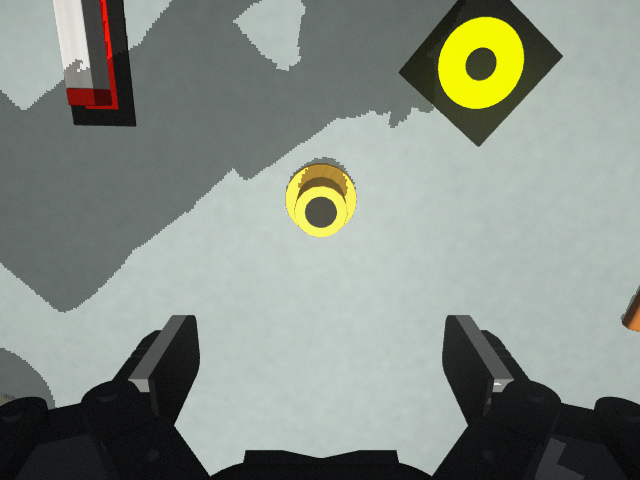

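```bash
python3 -m inch '[{"gripper":0.085,"tx":-0.0006,"ty":0.0008,"tz":0.03,"spin":0},{"gripper":0.085,"tx":0,"ty":0,"tz":0.045,"spin":0},{"gripper":0.085,"tx":0,"ty":0,"tz":0.045,"spin":0},{"gripper":0.08,"tx":0,"ty":0,"tz":0.035,"spin":0},{"gripper":0.075,"tx":0,"ty":0,"tz":0.015,"spin":0},{"gripper":0.07,"tx":0,"ty":0,"tz":0.005,"spin":0},{"gripper":0.065,"tx":0,"ty":0,"tz":0,"spin":0},{"gripper":0.06,"tx":0,"ty":0,"tz":0,"spin":0}]' 50; python3 go.py 379.1 -302.8 16 9.8
```

```text
clock: 34.15
eef_pos: [380.0, -304.3, 19.3]
tcp_rot: [3.14, -0.001, 0.172]
contact_force: [-0.2, -0.5, -0.0]
opening: 0.703
clock 34.15 pos [ 380.  -304.3   19.3] rpy deg [ 1.7993e+02 -6.0000e-02  9.8300e+00] q1,q6 [-0.68  0.72] open 0.703 F [-0.2 -0.5 -0. ]
tx -0.0007 ty -0.0016 tz 0.0033 spin 0.03  norm 0.002
```

```bash
python3 -m inch '[{"gripper":0.05,"tx":0,"ty":0,"tz":0,"spin":0},{"gripper":0.03,"tx":0,"ty":0,"tz":0,"spin":0},{"gripper":0.03,"tx":0,"ty":0,"tz":0,"spin":0},{"gripper":0.03,"tx":0,"ty":0,"tz":0,"spin":0},{"gripper":0.03,"tx":0,"ty":0,"tz":0,"spin":0},{"gripper":0.03,"tx":0,"ty":0,"tz":0,"spin":0},{"gripper":0.03,"tx":0,"ty":0,"tz":0,"spin":0},{"gripper":0.03,"tx":0,"ty":0,"tz":-0.02,"spin":0}]' 60; python3 go.py 504.5 -407 100 9.8
```

```text
clock: 34.95
eef_pos: [377.9, -302.9, 37.5]
tcp_rot: [-3.139, 0.002, 0.171]
contact_force: [-0.7, 0.1, -5.2]
opening: 0.43
clock 34.95 pos [ 377.9 -302.9   37.5] rpy deg [-1.7986e+02  1.2000e-01  9.8000e+00] q1,q6 [-0.68  0.72] open 0.430 F [-0.7  0.1 -5.2]
tx 0.1070 ty 0.1242 tz -0.0625 spin 0.00  norm 0.164
```

```bash
python3 -m inch '[{"gripper":0.03,"tx":0,"ty":0,"tz":-0.04,"spin":0},{"gripper":0.03,"tx":0.02,"ty":0.024,"tz":-0.02,"spin":0},{"gripper":0.03,"tx":0.03,"ty":0.034,"tz":0,"spin":0},{"gripper":0.03,"tx":0.03,"ty":0.034,"tz":0,"spin":0},{"gripper":0.03,"tx":0.026,"ty":0.032,"tz":0.01,"spin":0},{"gripper":0.03,"tx":0,"ty":0,"tz":0.03,"spin":0},{"gripper":0.03,"tx":0,"ty":0,"tz":0,"spin":0},{"gripper":0.03,"tx":0,"ty":0,"tz":0,"spin":0}]' 60; python3 go.py 504.5 -407 22 9.8;python3 held.py bush 17 0; python3 go.py 504.5 -407 22 9.8; python3 - <<'E'
from h import *
f=grab_frame('wrist');cv2.imwrite('pics/w12.png',f['pixels'][:,:,::-1])
E
```

```text
clock: 35.75
eef_pos: [503.4, -407.0, 57.4]
tcp_rot: [-3.139, 0.002, 0.171]
contact_force: [0.2, 0.2, -4.5]
opening: 0.429
clock 35.75 pos [ 503.4 -407.    57.4] rpy deg [-1.7985e+02  1.4000e-01  9.8000e+00] q1,q6 [-0.68  0.72] open 0.429 F [ 0.2  0.2 -4.5]
tx 0.0011 ty 0.0002 tz 0.0354 spin 0.00  norm 0.001
tcp [ 503.4 -407.    57.4] 9.8
wrist held [ 503.8 -405.9] 2.7 err 0.095 offset tool x 0.6 y -1.0
wrist pad_bush [ 504.8 -404.7] -29.7 err 0.018
top held [ 502.8 -408.8] 0.4 err 1.605 offset tool x -0.9 y 1.7
top pad_bush [ 503.6 -407.5] -29.7 err 0.335
scene held [ 505.5 -410. ] 3.7 err 0.044 offset tool x 1.5 y 3.3
scene pad_bush [ 504.8 -406.9] -30.6 err 0.044
clock 36.20 pos [ 505.  -408.2   58.9] rpy deg [ 1.7996e+02 -3.0000e-02  9.8100e+00] q1,q6 [-0.68  0.72] open 0.430 F [-0.1  0.1 -6.1]
tx -0.0002 ty -0.0013 tz 0.0369 spin 0.01  norm 0.001
```

View pics/w12.png

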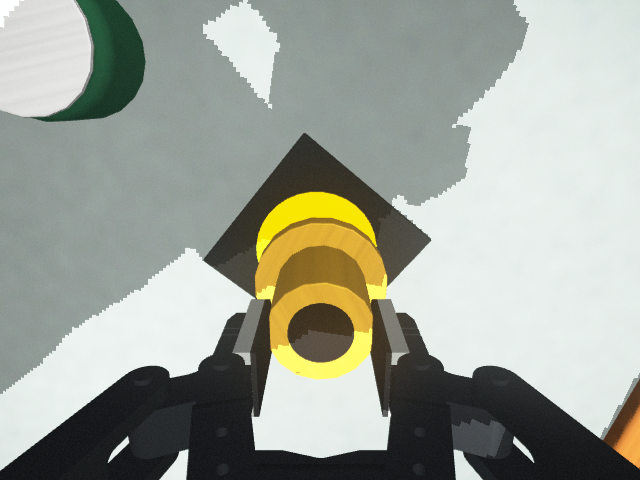

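```bash
python3 -m inch '[{"gripper":0.03,"tx":-0.0002,"ty":-0.0018,"tz":0.018,"spin":0},{"gripper":0.03,"tx":0,"ty":0,"tz":0.012,"spin":0},{"gripper":0.03,"tx":0,"ty":0,"tz":0.004,"spin":0},{"gripper":0.03,"tx":0,"ty":0,"tz":0,"spin":0},{"gripper":0.03,"tx":0,"ty":0,"tz":0,"spin":0},{"gripper":0.03,"tx":0,"ty":0,"tz":0,"spin":0},{"gripper":0.03,"tx":0,"ty":0,"tz":0,"spin":0},{"gripper":0.03,"tx":0,"ty":0,"tz":0,"spin":0}]' 60; python3 held.py bush 17 0; python3 go.py 504.5 -407 20 9.8; python3 - <<'E'
from h import *
f=grab_frame('wrist');cv2.imwrite('pics/w13.png',cv2.resize(f['pixels'][130:430,180:460,::-1],None,fx=2,fy=2))
E
```

```text
clock: 37.05
eef_pos: [504.5, -406.5, 24.5]
tcp_rot: [3.141, -0.0, 0.171]
contact_force: [0.1, 0.5, -6.2]
opening: 0.429
tcp [ 504.5 -406.5   24.5] 9.8
wrist held [ 504.8 -405.4] -1.0 err 0.095 offset tool x 0.6 y -1.0
wrist pad_bush [ 505.1 -404.6] -29.8 err 0.108
top held [ 502.8 -407.6] 1.7 err 1.515 offset tool x -1.8 y 0.8
top pad_bush [ 503.4 -407.4] -30.1 err 0.570
scene held [ 507.7 -407.1] 0.3 err 0.055 offset tool x 3.1 y 1.1
scene pad_bush [ 505.  -406.1] -30.0 err 0.059
clock 37.50 pos [ 504.3 -406.4   24.3] rpy deg [180.    -0.     9.81] q1,q6 [-0.68  0.72] open 0.428 F [ 0.3 -0.3 -6. ]
tx 0.0001 ty 0.0006 tz 0.0043 spin 0.01  norm 0.001
```

View pics/w13.png

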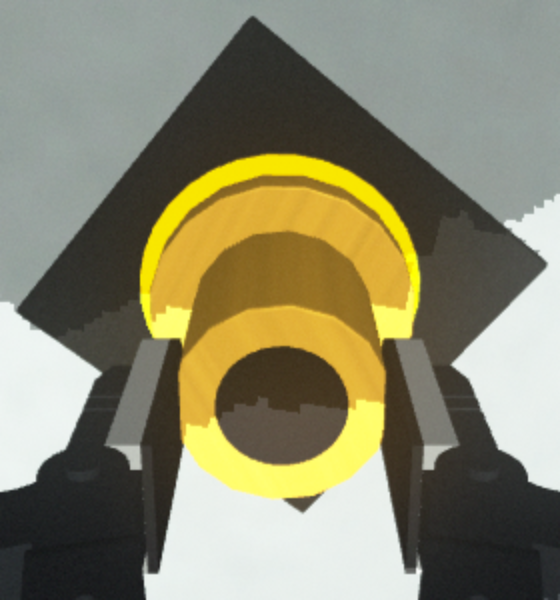

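```bash
python3 -m inch '[{"gripper":0.03,"tx":0.0003,"ty":-0.0006,"tz":0.0025,"spin":0},{"gripper":0.03,"tx":0,"ty":0,"tz":0.001,"spin":0},{"gripper":0.03,"tx":0,"ty":0,"tz":0,"spin":0},{"gripper":0.03,"tx":0,"ty":0,"tz":0,"spin":0},{"gripper":0.03,"tx":0,"ty":0,"tz":0,"spin":0},{"gripper":0.03,"tx":0,"ty":0,"tz":0,"spin":0},{"gripper":0.03,"tx":0,"ty":0,"tz":0,"spin":0},{"gripper":0.03,"tx":0,"ty":0,"tz":0,"spin":0}]' 60; python3 held.py bush 17 0|head -3; python3 go.py 504.5 -407 20 9.8; python3 - <<'E'
from h import *
f=grab_frame('wrist');cv2.imwrite('pics/w14.png',cv2.resize(f['pixels'][130:430,180:460,::-1],None,fx=2,fy=2))
E
```

```text
clock: 38.35
eef_pos: [504.8, -406.3, 22.8]
tcp_rot: [3.14, -0.0, 0.171]
contact_force: [-5.5, 3.0, 14.5]
opening: 0.431
tcp [ 504.8 -406.3   22.8] 9.81
wrist held [ 504.9 -405.2] -0.7 err 0.109 offset tool x 0.3 y -1.1
wrist pad_bush [ 505.  -404.7] -29.9 err 0.128
clock 38.80 pos [ 504.8 -406.3   22.9] rpy deg [ 1.7993e+02 -3.0000e-02  9.8100e+00] q1,q6 [-0.68  0.72] open 0.428 F [-5.2  2.3 13.6]
tx -0.0004 ty 0.0006 tz 0.0029 spin 0.01  norm 0.001
```

View pics/w14.png

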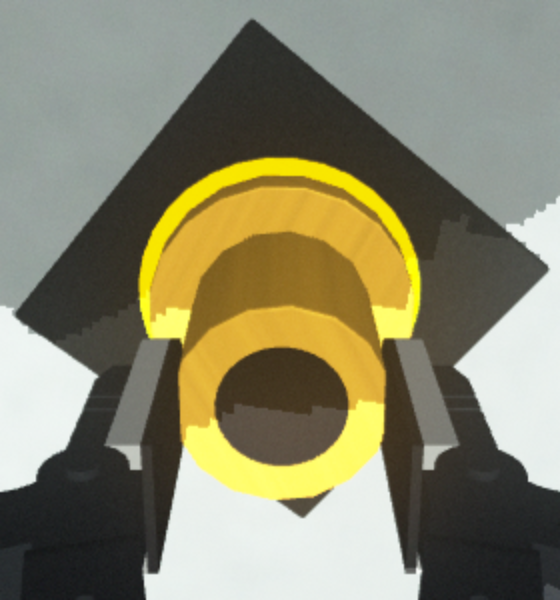

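```bash
python3 -m inch '[{"gripper":0.03,"tx":0,"ty":0,"tz":-0.0015,"spin":0},{"gripper":0.03,"tx":0,"ty":0,"tz":0,"spin":0},{"gripper":0.045,"tx":0,"ty":0,"tz":0,"spin":0},{"gripper":0.06,"tx":0,"ty":0,"tz":0,"spin":0},{"gripper":0.07,"tx":0,"ty":0,"tz":0,"spin":0},{"gripper":0.075,"tx":0,"ty":0,"tz":0,"spin":0},{"gripper":0.08,"tx":0,"ty":0,"tz":-0.02,"spin":0},{"gripper":0.08,"tx":0,"ty":0,"tz":-0.04,"spin":0}]' 60; python3 go.py 504.5 -407 20 9.8
```

```text
clock: 39.65
eef_pos: [502.6, -404.2, 79.8]
tcp_rot: [-3.137, 0.004, 0.171]
contact_force: [1.1, -0.6, -0.0]
opening: 0.936
clock 39.65 pos [ 502.6 -404.2   79.8] rpy deg [-179.74    0.23    9.81] q1,q6 [-0.68  0.72] open 0.936 F [ 1.1 -0.6 -0. ]
tx 0.0014 ty 0.0031 tz 0.0598 spin 0.01  norm 0.003
```

```bash
python3 -m inch '[{"gripper":0.085,"tx":0,"ty":0,"tz":-0.04,"spin":0},{"gripper":0.085,"tx":0,"ty":0,"tz":-0.04,"spin":0},{"gripper":0.085,"tx":0,"ty":0,"tz":-0.04,"spin":0},{"gripper":0.085,"tx":0,"ty":0,"tz":0,"spin":0},{"gripper":0.085,"tx":0,"ty":0,"tz":0,"spin":0},{"gripper":0.085,"tx":0,"ty":0,"tz":0,"spin":0},{"gripper":0.085,"tx":0,"ty":0,"tz":0,"spin":0},{"gripper":0.085,"tx":0,"ty":0,"tz":0,"spin":0}]' 60; python3 wf.py bush:3; python3 - <<'E'
from h import *
f=grab_frame('wrist');cv2.imwrite('pics/w15.png',cv2.resize(f['pixels'][100:320,200:440,::-1],None,fx=2.5,fy=2.5))
s=sense()
print(s['eef_pos'])
E
python3 held.py bush 197 0
```

```text
clock: 40.45
eef_pos: [504.0, -405.3, 200.8]
tcp_rot: [-3.14, 0.002, 0.171]
contact_force: [-0.4, 0.4, -0.3]
opening: 0.998
bush 191.4 -714.2 1.9 err 1.000 conf 0.65 bbox 287 356 161 233
[ 504.32284239 -405.60538988  201.5958899 ]
tcp [ 504.3 -405.6  201.6] 9.8
wrist held [ 505.2 -405.2] 5.2 err 0.064 offset tool x 0.9 y -0.2
wrist pad_bush [ 505.2 -404.8] -29.6 err 0.024
top held [ 503.5 -407.3] 0.1 err 0.045 offset tool x -1.1 y 1.5
top pad_bush [ 504.4 -407.9] -30.1 err 0.118
scene held [ 507.2 -406.9] 1.0 err 0.094 offset tool x 2.6 y 1.8
scene pad_bush [ 504.5 -406.5] -29.9 err 0.097
```

View pics/w15.png

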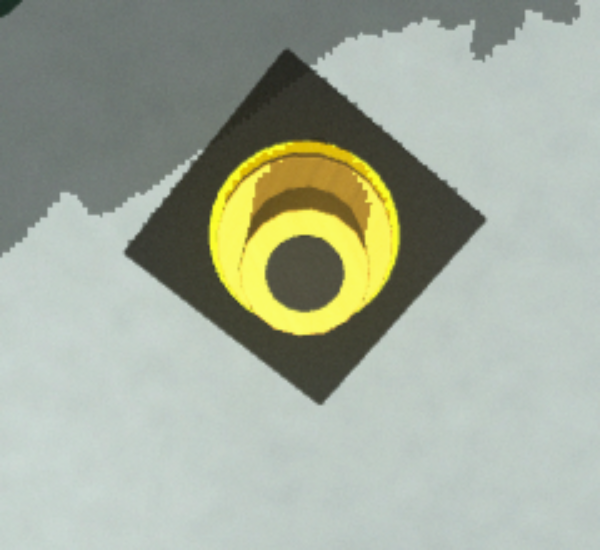

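```bash
python3 -m inch '[{"gripper":0.085,"tx":-0.033,"ty":0.025,"tz":0,"spin":0},{"gripper":0.085,"tx":-0.033,"ty":0.025,"tz":0,"spin":0},{"gripper":0.085,"tx":-0.033,"ty":0.025,"tz":0,"spin":0},{"gripper":0.085,"tx":-0.033,"ty":0.025,"tz":0,"spin":0},{"gripper":0.085,"tx":-0.033,"ty":0.025,"tz":0,"spin":0},{"gripper":0.085,"tx":-0.02,"ty":0.025,"tz":0,"spin":0},{"gripper":0.085,"tx":0,"ty":0,"tz":0,"spin":0},{"gripper":0.085,"tx":0,"ty":0,"tz":0,"spin":0}]'; python3 - <<'E'
from h import *
s=sense();print(s['eef_pos'])
D={'v_block':(640,-161.5,162),'parallel':(467,-112,8.7),'hex_nut':(372,283,-20),'bush':(504,-407,0)}
for c in('top','scene'):
    f=grab_frame(c)
    cv2.imwrite(f'pics/{c}9.png',f['pixels'][:,:,::-1])
    for n,p in D.items():
        try:
            r=masks_of(c,n)[0];q=masks_of(c,'pad_'+n)[0]
            x,e=fit([(f,r['pixels'].astype(np.float32))],M[n],p,SY[n],3)
            m=np.maximum(r['pixels'],q['pixels']).astype(np.float32)
            if c=='top': y,e2=fit([(f,m)],M['pad_'+n],p,SY['pad_'+n])
            else: y,e2=np.zeros(3),9
            print(c,n,x[:2].round(1),np.degrees(x[2]).round(1)%180,'e%.2f'%e,'pad',y[:2].round(1),np.degrees(y[2]).round(1)%180,'e%.2f'%e2)
        except Exception as ex: print(c,n,ex)
i=cv2.imread('pics/top9.png');cv2.imwrite('pics/top9b.png',cv2.resize(i[140:370,80:580],None,fx=1.6,fy=1.6))
E
```

```text
clock: 41.85
eef_pos: [347.3, -585.3, 202.1]
tcp_rot: [-3.141, -0.0, 0.17]
contact_force: [0.2, 0.5, 0.0]
opening: 0.991
[ 347.30894173 -585.25353345  202.05043742]
top v_block [ 638.9 -162. ] 162.5 e0.05 pad [ 639.  -161.4] 162.8 e0.05
top parallel [ 466.7 -111. ] 9.0 e0.08 pad [ 466.8 -113. ] 9.3 e0.04
top hex_nut list index out of range
top bush [ 503.6 -408.4] 5.8 e0.07 pad [ 504.3 -407.7] 150.7 e0.03
scene v_block [ 640.1 -161.9] 163.3 e0.11 pad [0. 0.] 0.0 e9.00
scene parallel [ 468.1 -111.7] 7.9 e0.12 pad [0. 0.] 0.0 e9.00
scene hex_nut [373.3 280.5] 35.0 e0.06 pad [0. 0.] 0.0 e9.00
scene bush [ 504.9 -408.2] 3.5 e0.05 pad [0. 0.] 0.0 e9.00
```

View pics/top9b.png

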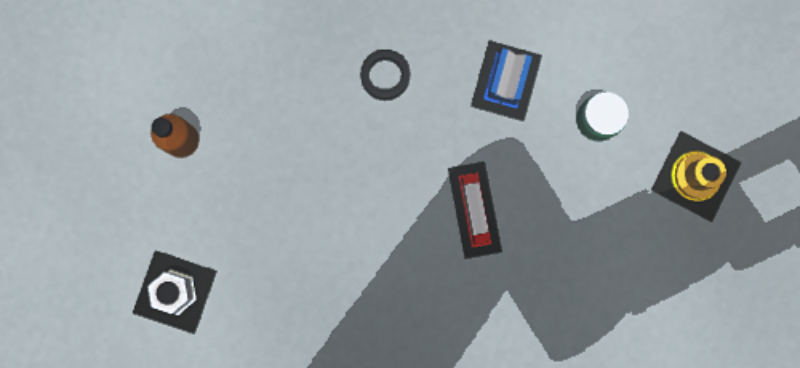

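View pics/scene9.png

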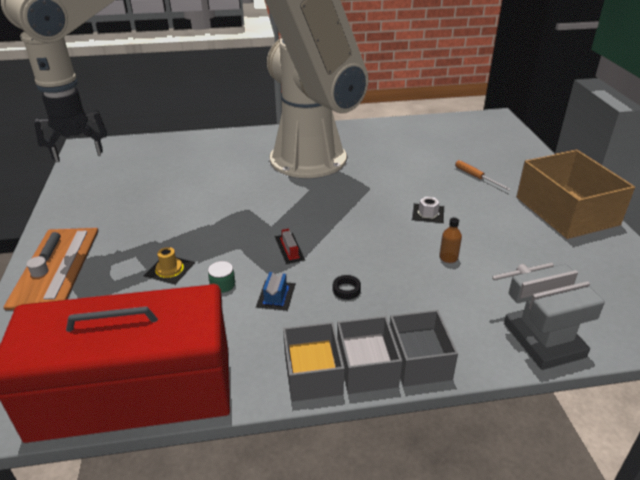

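```bash
python3 -m inch '[{"gripper":0.085,"tx":0.0199,"ty":-0.0446,"tz":0,"spin":0},{"gripper":0.085,"tx":0.0199,"ty":-0.0446,"tz":0,"spin":0},{"gripper":0.085,"tx":0.0199,"ty":-0.0446,"tz":0,"spin":0},{"gripper":0.085,"tx":0.0199,"ty":-0.0446,"tz":0,"spin":0},{"gripper":0.085,"tx":0.0199,"ty":-0.0446,"tz":0,"spin":0},{"gripper":0.085,"tx":0.0199,"ty":-0.0446,"tz":0,"spin":0},{"gripper":0.085,"tx":0.0199,"ty":-0.0446,"tz":0,"spin":0},{"gripper":0.085,"tx":0.0199,"ty":-0.0446,"tz":0,"spin":0}]'; python3 -m inch '[{"gripper":0.085,"tx":0.0199,"ty":-0.0446,"tz":0,"spin":0},{"gripper":0.085,"tx":0.0199,"ty":-0.0446,"tz":0,"spin":0},{"gripper":0.085,"tx":0,"ty":0,"tz":0,"spin":0},{"gripper":0.085,"tx":0,"ty":0,"tz":0,"spin":0},{"gripper":0.085,"tx":0,"ty":0,"tz":0,"spin":0},{"gripper":0.085,"tx":0,"ty":0,"tz":0,"spin":0},{"gripper":0.085,"tx":0,"ty":0,"tz":0,"spin":0},{"gripper":0.085,"tx":0,"ty":0,"tz":0,"spin":0}]'; python3 held.py parallel 199 8.7; python3 - <<'E'
from h import *
f=grab_frame('wrist');cv2.imwrite('pics/w16.png',f['pixels'][:,:,::-1])
cv2.imwrite('pics/w16b.png',cv2.resize(f['pixels'][100:320,200:440,::-1],None,fx=2.7,fy=2.7))
E
```

```text
clock: 43.5
eef_pos: [444.1, -204.6, 202.6]
tcp_rot: [3.141, -0.001, 0.171]
contact_force: [0.2, -0.7, 0.3]
opening: 0.998
clock: 44.3
eef_pos: [467.8, -112.6, 202.3]
tcp_rot: [3.142, 0.0, 0.169]
contact_force: [-0.2, 0.1, -0.1]
opening: 0.995
tcp [ 467.8 -112.6  202.3] 9.71
wrist held [ 468.1 -108.2] 8.4 err 0.033 offset tool x 1.1 y -4.2
wrist pad_parallel [ 468.5 -109.5] 188.4 err 0.023
top held [483.5 -72.6] -40.9 err 1.693 offset tool x 22.3 y -36.8
scene held none
scene pad_parallel [ 467.3 -113.4] 189.1 err 1.205
```

View pics/w16b.png

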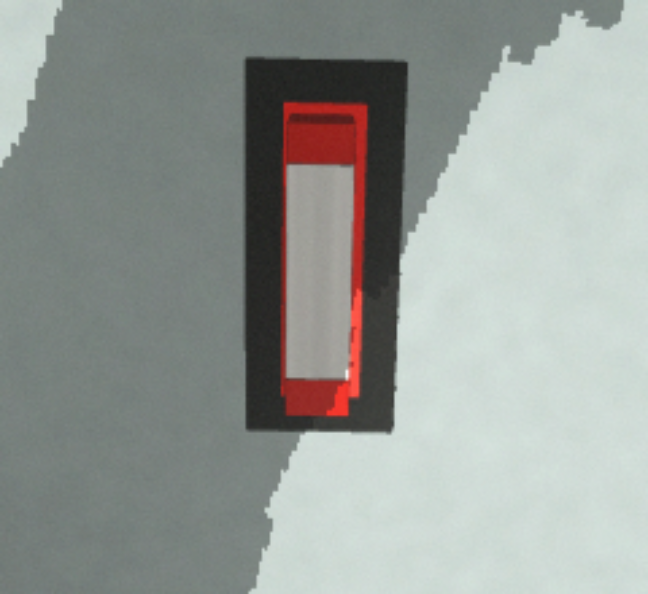

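View pics/w16.png

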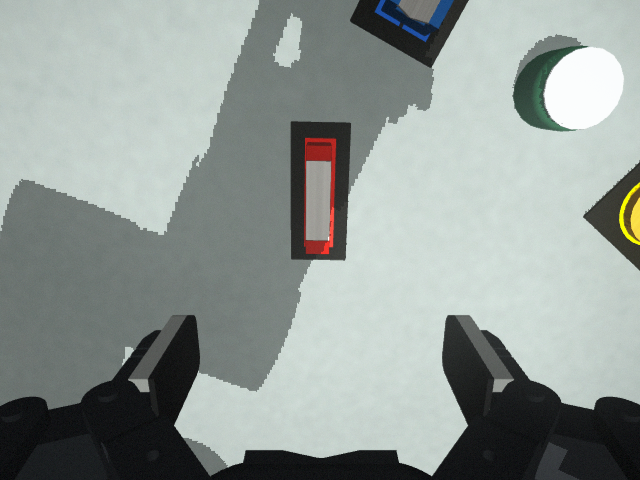

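```bash
python3 go.py 467.2 -111.9 8 8.7; python3 -m inch '[{"gripper":0.085,"tx":-0.0006,"ty":-0.0007,"tz":0.04,"spin":1},{"gripper":0.07,"tx":0,"ty":0,"tz":0.045,"spin":0},{"gripper":0.055,"tx":0,"ty":0,"tz":0.045,"spin":0},{"gripper":0.05,"tx":0,"ty":0,"tz":0.035,"spin":0},{"gripper":0.045,"tx":0,"ty":0,"tz":0.015,"spin":0},{"gripper":0.045,"tx":0,"ty":0,"tz":0.008,"spin":0},{"gripper":0.045,"tx":0,"ty":0,"tz":0,"spin":0},{"gripper":0.045,"tx":0,"ty":0,"tz":0,"spin":0}]' 30;python3 -m inch '[{"gripper":0.045,"tx":0,"ty":0,"tz":0.003,"spin":0},{"gripper":0.045,"tx":0,"ty":0,"tz":0,"spin":0},{"gripper":0.045,"tx":0,"ty":0,"tz":0,"spin":0},{"gripper":0.045,"tx":0,"ty":0,"tz":0,"spin":0},{"gripper":0.045,"tx":0,"ty":0,"tz":0,"spin":0},{"gripper":0.045,"tx":0,"ty":0,"tz":0,"spin":0},{"gripper":0.045,"tx":0,"ty":0,"tz":0,"spin":0},{"gripper":0.045,"tx":0,"ty":0,"tz":0,"spin":0}]' 30; python3 go.py 467.2 -111.9 8 8.7
```

```text
clock 44.80 pos [ 467.9 -111.6  202.3] rpy deg [-180.      0.      9.81] q1,q6 [-0.24  1.16] open 0.998 F [ 0.3  0.  -0.2]
tx -0.0008 ty 0.0001 tz 0.1943 spin 1.11  norm 0.001
clock: 45.6
eef_pos: [467.9, -111.2, 15.0]
tcp_rot: [3.141, -0.001, 0.154]
contact_force: [0.0, 0.0, 0.1]
opening: 0.524
clock: 46.4
eef_pos: [467.2, -111.1, 11.3]
tcp_rot: [-3.142, 0.0, 0.154]
contact_force: [0.2, 0.2, 0.5]
opening: 0.524
clock 46.40 pos [ 467.2 -111.1   11.3] rpy deg [-180.     0.     8.8] q1,q6 [-0.24  1.18] open 0.524 F [0.2 0.2 0.5]
tx -0.0001 ty 0.0008 tz 0.0033 spin 0.10  norm 0.001
```

Nudge to the target line, close gently and look before releasing.

```bash
python3 -m inch '[{"gripper":0.045,"tx":0,"ty":0.0008,"tz":0.0025,"spin":0.1},{"gripper":0.04,"tx":0,"ty":0,"tz":0,"spin":0},{"gripper":0.03,"tx":0,"ty":0,"tz":0,"spin":0},{"gripper":0.015,"tx":0,"ty":0,"tz":0,"spin":0},{"gripper":0.01,"tx":0,"ty":0,"tz":0,"spin":0},{"gripper":0.01,"tx":0,"ty":0,"tz":0,"spin":0},{"gripper":0.01,"tx":0,"ty":0,"tz":0,"spin":0},{"gripper":0.01,"tx":0,"ty":0,"tz":0,"spin":0}]' 30; python3 go.py 467.2 -111.9 8 8.7;python3 held.py parallel 5 8.7|head -3;  python3 - <<'E'
from h import *
f=grab_frame('wrist')
cv2.imwrite('pics/w17.png',cv2.resize(f['pixels'][100:440,200:440,::-1],None,fx=1.7,fy=1.7))
E
```

```text
clock: 47.2
eef_pos: [467.1, -110.1, 10.4]
tcp_rot: [-3.139, 0.0, 0.151]
contact_force: [-5.8, 15.8, 31.0]
opening: 0.118
clock 47.20 pos [ 467.1 -110.1   10.4] rpy deg [-1.7986e+02  1.0000e-02  8.6300e+00] q1,q6 [-0.24  1.18] open 0.118 F [-5.8 15.8 31. ]
tx -0.0002 ty 0.0018 tz 0.0024 spin -0.07  norm 0.002
tcp [ 467.1 -110.1   10.4] 8.63
wrist held [ 468.8 -110.9] 9.6 err 0.317 offset tool x 1.6 y 1.1
wrist pad_parallel [ 468.2 -109.3] 188.7 err 0.089
```

View pics/w17.png

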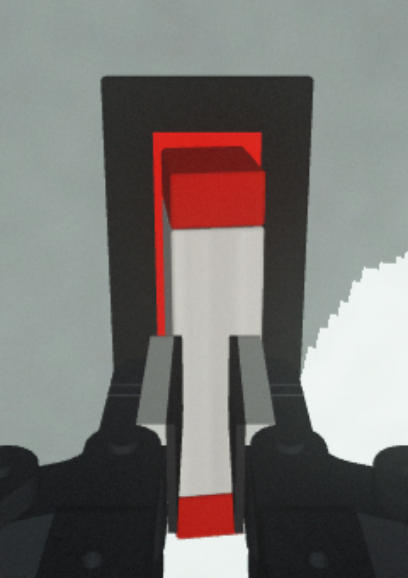

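```bash
python3 -m inch '[{"gripper":0.012,"tx":0,"ty":0,"tz":0,"spin":0},{"gripper":0.015,"tx":0,"ty":0,"tz":0,"spin":0},{"gripper":0.018,"tx":0,"ty":0,"tz":0,"spin":0},{"gripper":0.022,"tx":0,"ty":0,"tz":0,"spin":0},{"gripper":0.026,"tx":0,"ty":0,"tz":0,"spin":0},{"gripper":0.03,"tx":0,"ty":0,"tz":0,"spin":0},{"gripper":0.035,"tx":0,"ty":0,"tz":0,"spin":0},{"gripper":0.04,"tx":0,"ty":0,"tz":0,"spin":0}]' 20; python3 go.py 467.2 -111.9 8 8.7;python3 held.py parallel 5 8.7|head -3;  python3 - <<'E'
from h import *
f=grab_frame('wrist')
cv2.imwrite('pics/w18.png',cv2.resize(f['pixels'][100:440,200:440,::-1],None,fx=1.7,fy=1.7))
E
```

```text
clock: 48.5
eef_pos: [467.3, -112.0, 8.7]
tcp_rot: [-3.142, 0.0, 0.152]
contact_force: [0.6, 0.1, 0.1]
opening: 0.472
clock 48.50 pos [ 467.3 -112.     8.7] rpy deg [-1.8e+02  1.0e-02  8.7e+00] q1,q6 [-0.24  1.18] open 0.472 F [0.6 0.1 0.1]
tx -0.0001 ty -0.0001 tz 0.0007 spin -0.00  norm 0.000
tcp [ 467.3 -112.     8.7] 8.7
wrist held [ 467.8 -108.3] 8.8 err 0.025 offset tool x 1.1 y -3.6
wrist pad_parallel [ 468.3 -109.4] 188.7 err 0.027
```

View pics/w18.png

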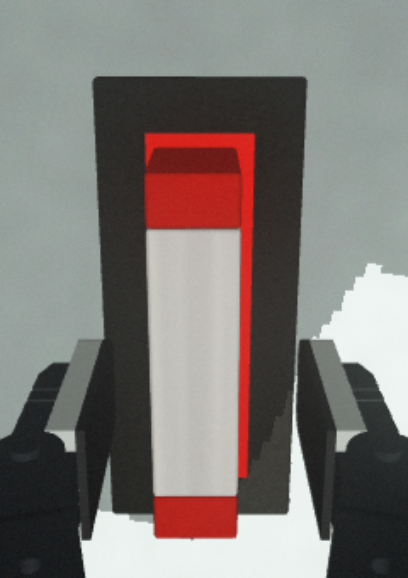

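```bash
python3 -m inch '[{"gripper":0.04,"tx":0,"ty":-0.0026,"tz":0,"spin":0},{"gripper":0.04,"tx":0,"ty":0,"tz":0,"spin":0},{"gripper":0.035,"tx":0,"ty":0,"tz":0,"spin":0},{"gripper":0.03,"tx":0,"ty":0,"tz":0,"spin":0},{"gripper":0.025,"tx":0,"ty":0,"tz":0,"spin":0},{"gripper":0.02,"tx":0,"ty":0,"tz":0,"spin":0},{"gripper":0.017,"tx":0,"ty":0,"tz":0,"spin":0},{"gripper":0.017,"tx":0,"ty":0,"tz":0,"spin":0}]' 25; python3 go.py 467.2 -111.9 8 8.7;python3 held.py parallel 5 8.7|head -3;  python3 - <<'E'
from h import *
f=grab_frame('wrist')
cv2.imwrite('pics/w19.png',cv2.resize(f['pixels'][100:440,200:440,::-1],None,fx=1.7,fy=1.7))
E
```

```text
clock: 49.8
eef_pos: [467.0, -109.0, 9.0]
tcp_rot: [-3.141, -0.0, 0.152]
contact_force: [-0.1, 2.4, 5.3]
opening: 0.198
clock 49.80 pos [ 467. -109.    9.] rpy deg [-179.97   -0.      8.68] q1,q6 [-0.23  1.19] open 0.198 F [-0.1  2.4  5.3]
tx -0.0002 ty 0.0029 tz 0.0010 spin -0.02  norm 0.003
tcp [ 467. -109.    9.] 8.68
wrist held [ 468.4 -108.9] 8.7 err 0.071 offset tool x 1.4 y 0.1
wrist pad_parallel [ 468.4 -109.3] 188.7 err 0.440
```

View pics/w19.png

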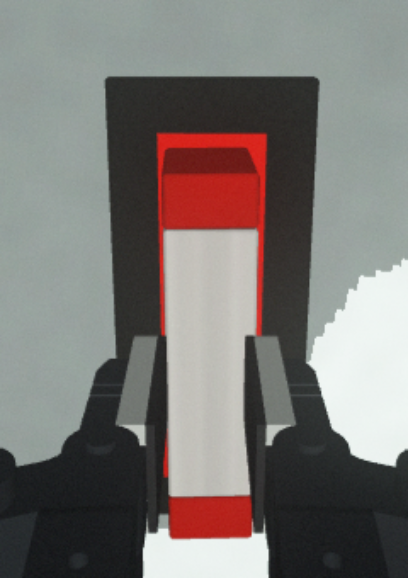

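```bash
python3 -m inch '[{"gripper":0.019,"tx":0,"ty":0,"tz":0,"spin":0},{"gripper":0.021,"tx":0,"ty":0,"tz":0,"spin":0},{"gripper":0.023,"tx":0,"ty":0,"tz":0,"spin":0},{"gripper":0.026,"tx":0,"ty":0,"tz":0,"spin":0},{"gripper":0.03,"tx":0,"ty":0,"tz":0,"spin":0},{"gripper":0.035,"tx":0,"ty":0,"tz":0,"spin":0},{"gripper":0.04,"tx":0,"ty":0,"tz":0,"spin":0},{"gripper":0.045,"tx":0,"ty":0,"tz":0,"spin":0}]' 25; python3 go.py 467.2 -111.9 8 8.7;python3 held.py parallel 5.7 8.7|head -3;  python3 - <<'E'
from h import *
f=grab_frame('wrist')
cv2.imwrite('pics/w20.png',cv2.resize(f['pixels'][100:440,200:440,::-1],None,fx=1.7,fy=1.7))
E
```

```text
clock: 51.1
eef_pos: [467.0, -109.3, 8.8]
tcp_rot: [3.142, -0.0, 0.152]
contact_force: [0.3, -0.4, 0.3]
opening: 0.53
clock 51.10 pos [ 467.  -109.3    8.8] rpy deg [180.   -0.    8.7] q1,q6 [-0.23  1.19] open 0.530 F [ 0.3 -0.4  0.3]
tx -0.0002 ty 0.0026 tz 0.0008 spin 0.00  norm 0.003
tcp [ 467.  -109.3    8.8] 8.7
wrist held [ 467.8 -108.2] 8.7 err 0.019 offset tool x 1.0 y -1.0
wrist pad_parallel [ 468.3 -109.3] 188.6 err 0.012
```

View pics/w20.png

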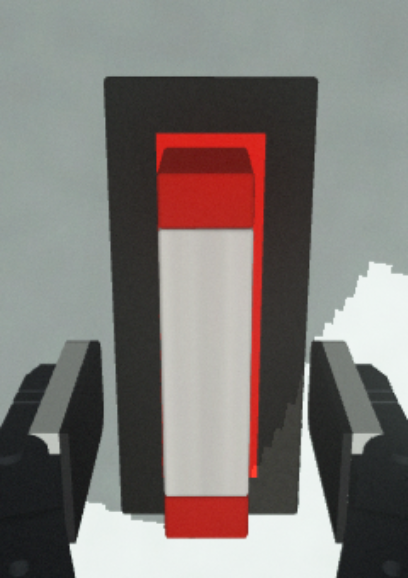

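```bash
python3 -m inch '[{"gripper":0.035,"tx":0,"ty":0,"tz":0,"spin":0},{"gripper":0.025,"tx":0,"ty":0,"tz":0,"spin":0},{"gripper":0.01,"tx":0,"ty":0,"tz":0,"spin":0},{"gripper":0.01,"tx":0,"ty":0,"tz":0,"spin":0},{"gripper":0.01,"tx":0,"ty":0,"tz":0,"spin":0},{"gripper":0.01,"tx":0,"ty":0,"tz":-0.002,"spin":0},{"gripper":0.01,"tx":0,"ty":0,"tz":-0.004,"spin":0},{"gripper":0.01,"tx":0,"ty":0,"tz":0,"spin":0}]' 40; python3 -m inch '[{"gripper":0.01,"tx":0.0003,"ty":0.0012,"tz":0,"spin":0},{"gripper":0.01,"tx":0,"ty":0,"tz":0,"spin":0},{"gripper":0.01,"tx":0,"ty":0,"tz":0,"spin":0},{"gripper":0.01,"tx":0,"ty":0,"tz":0,"spin":0},{"gripper":0.01,"tx":0,"ty":0,"tz":0,"spin":0},{"gripper":0.01,"tx":0,"ty":0,"tz":0,"spin":0},{"gripper":0.01,"tx":0,"ty":0,"tz":0,"spin":0},{"gripper":0.01,"tx":0,"ty":0,"tz":0,"spin":0}]'; python3 held.py parallel 5.7 8.7|head -3;  python3 - <<'E'
from h import *
f=grab_frame('wrist')
cv2.imwrite('pics/w21.png',cv2.resize(f['pixels'][100:440,200:440,::-1],None,fx=1.7,fy=1.7))
E
```

```text
clock: 52.4
eef_pos: [467.2, -109.5, 15.2]
tcp_rot: [3.141, -0.001, 0.152]
contact_force: [-0.1, 0.1, 0.5]
opening: 0.118
clock: 53.2
eef_pos: [467.4, -110.4, 14.8]
tcp_rot: [-3.142, -0.0, 0.152]
contact_force: [-0.5, 0.5, 0.0]
opening: 0.116
tcp [ 467.4 -110.4   14.8] 8.7
wrist held [ 468.9 -108.2] 8.7 err 0.376 offset tool x 1.8 y -2.0
wrist pad_parallel [ 468.5 -109.3] 188.6 err 0.069
```

View pics/w21.png

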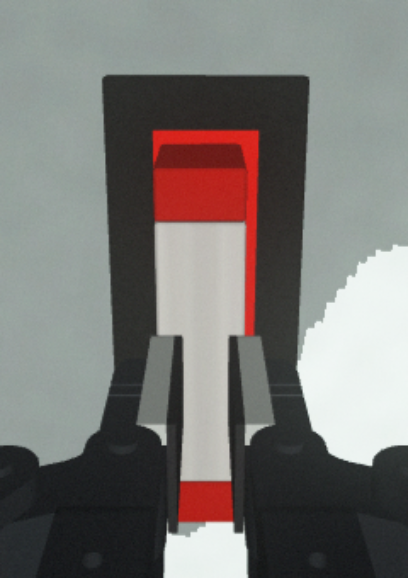

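```bash
python3 -m inch '[{"gripper":0.01,"tx":0,"ty":0,"tz":-0.03,"spin":0},{"gripper":0.03,"tx":0,"ty":0,"tz":0,"spin":0},{"gripper":0.045,"tx":0,"ty":0,"tz":0,"spin":0},{"gripper":0.05,"tx":0,"ty":0,"tz":0,"spin":0},{"gripper":0.05,"tx":0,"ty":0,"tz":0,"spin":0},{"gripper":0.05,"tx":0,"ty":0,"tz":0,"spin":0},{"gripper":0.05,"tx":0,"ty":0,"tz":0,"spin":0},{"gripper":0.05,"tx":0,"ty":0,"tz":0,"spin":0}]' 40; python3 go.py 467.2 -109.3 5 8.7; python3 held.py parallel 42 8.7|head -3;  python3 - <<'E'
from h import *
f=grab_frame('wrist')
cv2.imwrite('pics/w22.png',cv2.resize(f['pixels'][100:440,200:440,::-1],None,fx=1.7,fy=1.7))
f=grab_frame('scene')
cv2.imwrite('pics/s22.png',cv2.resize(f['pixels'][150:330,200:400,::-1],None,fx=3,fy=3))
E
```

```text
clock: 54.5
eef_pos: [467.3, -110.4, 44.6]
tcp_rot: [-3.141, 0.0, 0.152]
contact_force: [-0.3, -0.8, -0.3]
opening: 0.591
clock 54.50 pos [ 467.3 -110.4   44.6] rpy deg [-1.7999e+02  2.0000e-02  8.7100e+00] q1,q6 [-0.24  1.18] open 0.591 F [-0.3 -0.8 -0.3]
tx 0.0001 ty -0.0011 tz 0.0396 spin 0.01  norm 0.001
tcp [ 467.3 -110.4   44.6] 8.71
wrist held [ 468.1 -108.1] 8.9 err 0.035 offset tool x 1.1 y -2.1
wrist pad_parallel [ 468.2 -109.3] 188.6 err 0.013
```

View pics/w22.png

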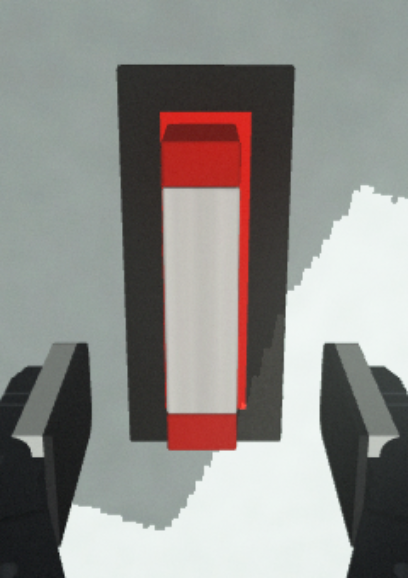

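View pics/s22.png

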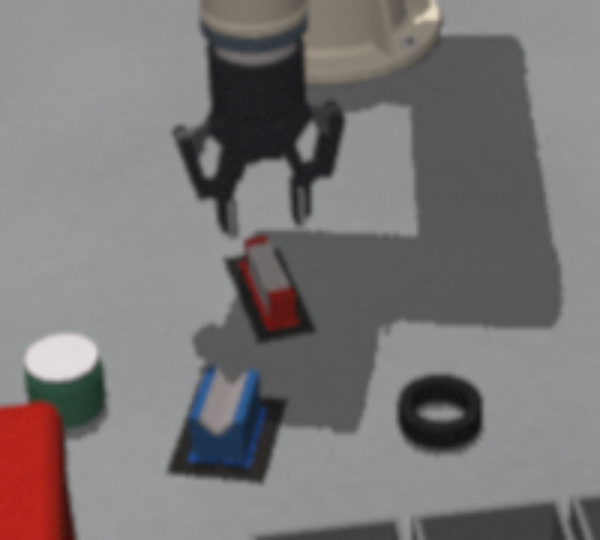

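```bash
python3 -m inch '[{"gripper":0.05,"tx":0,"ty":0,"tz":-0.04,"spin":0},{"gripper":0.05,"tx":0,"ty":0,"tz":-0.04,"spin":0},{"gripper":0.05,"tx":0,"ty":0,"tz":-0.04,"spin":0},{"gripper":0.05,"tx":0,"ty":0,"tz":0,"spin":0},{"gripper":0.05,"tx":0,"ty":0,"tz":0,"spin":0},{"gripper":0.05,"tx":0,"ty":0,"tz":0,"spin":0},{"gripper":0.05,"tx":0,"ty":0,"tz":0,"spin":0},{"gripper":0.05,"tx":0,"ty":0,"tz":0,"spin":0}]'; python3 - <<'E'
from h import *
f=grab_frame('scene');cv2.imwrite('pics/fin.png',f['pixels'][:,:,::-1])
f=grab_frame('wrist');cv2.imwrite('pics/finw.png',f['pixels'][:,:,::-1])
E
```

```text
clock: 55.85
eef_pos: [466.7, -110.3, 163.6]
tcp_rot: [-3.141, 0.002, 0.152]
contact_force: [0.1, -0.1, 0.6]
opening: 0.592
```

View pics/fin.png

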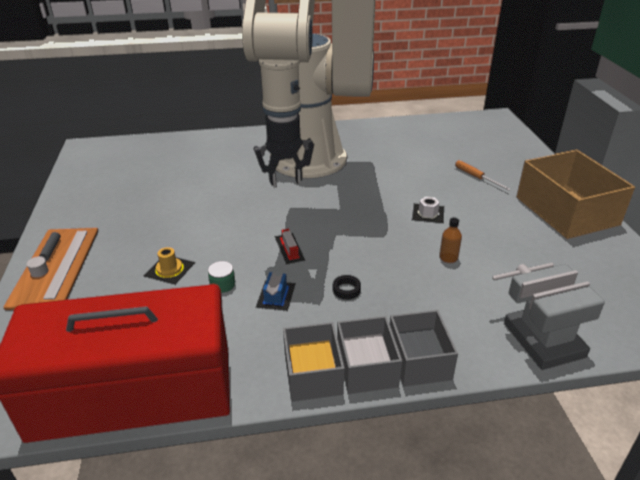

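View pics/finw.png

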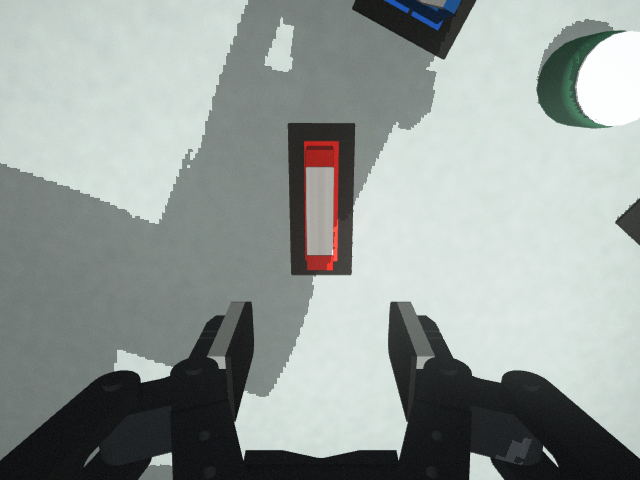

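All four pieces stand upright on their pads: V-block (275,290), bar (290,245), nut (428,208) and bush (168,263) in the scene view. The bottle (451,243) and tin (221,276) are where they started, and the gripper is clear.

```bash
python3 -c "
from rig import *
print(sign_off())"
```

```text
the job is handed in; nothing more can be done
None
```

All four pieces are standing upright on their own pads, released, and handed in at about 56 s. I placed them in the order asked: V-block, bar, nut, bush.

My last camera checks, comparing each piece with its pad:

| Piece | Offset from silhouette | Turn |
|---|---|---|
| V-block | under 1 mm | under 1° |
| Nut | about 0.6 mm | within 1° |
| Bush | about 0.4 mm | round, so not applicable |
| Parallel bar | about 1.2 mm sideways, still inside its silhouette | under 0.5° |

- **Bar not corrected:** I tried to take out its sideways offset after placing it. On the first try the bar tipped slightly while the jaws were shut, with about 35 N on the wrist. A light re-squeeze left it where it was. On the third try the fingers slid off it. Each time it stood flat again in the same place, so I left it there.
- **Disagreements:** The fixed cameras differed from the wrist camera by 2–5 mm in y, so I trusted what the wrist view showed of each piece against its pad. The network did not find the nut in the last top picture, so its figure comes from the wrist view taken just after release.
- **Bottle and tin:** Both look unmoved in the final pictures.

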